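# Box the slip stone and turn the latch

### The arm

A 7-joint arm with a two-finger parallel gripper is mounted at the origin on a cart in front of the work surface, level with it; the furniture and walls round the work are solid. World frame = base frame: x ahead of the robot, y to its left, z up, the work surface at z = 0. Lengths are in m, angles in rad, forces in N, time in s.
With the tool pointing down it reaches from about 0.4 to 0.85 m from the base axis. Payload 4.5 kg.
Tool frame: the origin (TCP) lies midway between the tips of the shut fingers; the grasp point (between the pads) lies 19 mm behind it; z points along the fingers, y is the direction in which the jaws open and shut (so a half turn about z gives the same grasp; the last joint's range is limited). The gripper opens to 88 mm and grips with 3 to 60 N. Pads are 18 mm wide; open, the fingers measure 123 mm over their backs; the gripper's body (75 mm by 187 mm) begins 45 mm behind the grasp point.
Start: joints at [1.212, 0.689, -0.195, 1.565, 0.157, 0.902, -0.215], TCP at [0.239, -0.577, 0.239] pointing down, gripper open.
Joint ranges: [-3.01, 3.01], [-0.46, 2.08], [-1.47, 1.51], [0.13, 2.56], [-1, 4.14], [0.04, 2.09], [-2.66, 2.66]. Speed limits (rad/s): [2.57, 2.57, 3.14, 3.14, 3.14, 3.14, 3.14].

### API

Orientations are given as a unit quaternion [x, y, z, w].
In Python, from plant import r gives the robot as it stands.
- The arm moves only by the tool play_rows, never from a script. Its argument "targets" is a list of rows, each an object of numbers: "jaw": the closure, from 0 (fully open) to 1 (shut); "dx", "dy", "dz": the shift along the tool's x, y, z in m; "yaw": the turn about the tool's z in rad. A call has exactly 5 rows; each row shifts and turns the pose as measured when the row begins, along the tool's axes as they then stand; what a row does not reach is not made up. A row lasts 1/10 s, in which the tool goes at most 50 mm and 8.59 degrees, less where a joint would pass 70% of its speed; a pose out of reach is approached as far as the arm can. A call with a gripper value outside its range is refused whole. The fingers move at their own pace and stop on an object; "squeeze" is the grip in N (left out, the last holds). Time passes only in rows, so rows that do not move let the fingers close, or fill a call up. It gives the time, the measured TCP pose, the force and the opening at its end, in the units of the state.
- r.get_state(): the state, without advancing time (a new reading comes with each control period).
- r.snapshot(name): name is "side" or "top" or "wrist"; returns a dict with "frame" (480x640x3 uint8, red, green, blue), "z_map" (480x640 float32, m along the optical axis (not along the pixel's ray), 0 where there is no reading), "mtx" (3x3 intrinsics, pixels), "position" and "orientation" of the camera in the world; the wrist camera has in their place "T_tool_cam" (4x4, takes a point from camera to tool coordinates, whose origin is the TCP and whose axes are the flange's). Camera axes: x right, y up, looking along -z (the intrinsics and any distortion apply to the point x, -y, -z); pixel columns grow to the right and rows downward; lengths in m; the calibration is good to about 2 mm. A picture is of the moment at which its call begins: read the wrist's pose just before it.
- r.finish_job(): hands the job in, once; it reports no verdict.
The state is a dict: "clock": time; "q": joint angles; "qd": joint speeds; "joint_torque": joint torques, N m; "tool_pos": TCP position; "eef_rot": TCP orientation; "contact_force": force on the tool from outside, world axes, zero at the start; "moment": the same for the moment, N m; "opening": opening from 0.0 (shut) to 1.0 (fully open).
Only numpy, scipy, OpenCV 4.12 (cv2) and the standard library are available. Lean on these libraries where they do the work, as an engineer would, in place of code of your own. Each camera call takes 0.05 s, during which the arm holds its last target.

### The job

Put the slip stone away: take it out of the slotted rack, lay it down flat on the bare bench and let go, then take it again by its two long sides and lay it flat into its bed in the wooden case. Then shut the lid fully down and turn the turnbutton on the near end of the case until it points straight along the case with its end over the lid. Leave the other things on the bench where they are.

Things in the scene. Friction and masses are not known exactly. Their poses are not given: they have to be found in the camera images.
- stone_center (a point): Centre of the slip stone, a loose plain grey sharpening stone, 70 g; own x along its 40 mm width, y along its 100 mm length, z along its 11 mm thickness. At the start it stands on a long edge in the rack's slot (length along the rack's y, thickness along its x), top edge 50 mm above the bench, 24 mm above the rack. In the end either face may be up and either end forward.
- stone_rack: Fixed dark wooden rack block, 64 mm (its x) x 128 mm (its y) x 26 mm high, with one slot along its y, 14 mm wide, 105 mm long, 16 mm deep. Origin: centre of its underside, on the bench.
- stone_case: Fixed wooden case, base 124 (x) x 84 mm (y). Origin: on the bench under the centre of its bed; x runs along the case towards the lid hinge (roughly away from the robot), z up. Its rim, 22 mm above the bench, is open in both long sides from x = -25 to +25 mm, down to the bed floor and out to the edge, for the fingers. A boss on the near (-x) end, 31 mm high, carries the turnbutton.
- case_bed (a point): Centre of the bed floor in the case, 8 mm above the bench, axes as the case. The bed is 106 mm (x) x 45 mm (y) and 14 mm deep: the stone lies flat in it, its 100 mm side along x, with about 2.5 to 3 mm play each side, its centre then 13.5 mm above the bench and its top 3 mm below the rim.
- case_lid (a joint): Lid angle in rad: 0 = shut, lying on the rim; grows as it opens, up to 2.2; at the start about 1.75 to 2.0 (standing open, leaning away). The hinge is stiff: the lid stays at any angle where it is left and must be pushed all the way (about 1 to 2 N at its free edge).
- lid_hinge (a point): Point on the lid's hinge line at mid-width, 62 mm from the case origin along the case's +x, 22 mm above the bench; the line is parallel to the case's y. The lid is a board reaching 124 mm from this line to its free edge, 84 mm wide, 8 mm thick; shut, it spans 22 to 30 mm above the bench; open, its outer face looks away from the robot.
- turnbutton (a joint): Angle of the brass turnbutton in rad about the vertical, counter-clockwise from above: 0 = across the case, clear of the lid (start: -0.25 to 0.25); 1.57 = straight along the case, one end over the lid. Turns from -0.5 to 2.1 with no stop or click at 1.57; stays where it is left (friction 0.05 N m). Shut the lid before turning it.
- turnbutton_grip (a point): Centre of the turnbutton's upright finger ridge, on the pivot axis, 76 mm from the case origin along -x, 46 mm above the bench. Ridge 40 mm long, 9 mm thick, from 38 to 55 mm above the bench, along a flat bar 60 x 14 mm (32 to 38 mm above the bench). The point's y axis runs along the ridge, z up.
- offcut_3: Bystander, to be left alone: small oak offcut, 40 x 50 x 24 mm. Origin: centre of its underside.
- masking_tape: Bystander, to be left alone: roll of masking tape lying flat, 96 mm across, 24 mm high. Origin: centre of its underside.
- eraser: Bystander, to be left alone: block eraser, 19 x 42 x 13 mm. Origin: centre of its underside.
- slip_stone: The same slip stone; origin at the centre of its 40 x 100 mm underside, axes as for stone_center.
Things that resemble listed ones, but are neither listed nor needed, are in the scene too. What is shaped like the slip_stone but turquoise is not meant.

How it is judged:
On the way, in this order (a step that is already met when the one before it is completed fails the run):
1. the slip stone lies flat on the bench, let go (height (world z) of stone_center below 0.0085 m and (angle between stone_center's own z axis and vertical below 0.1 rad or angle between stone_center's own z axis and vertical above 3.0416 rad) and contact force between the fingers and slip_stone below 0.1 N and linear speed of slip_stone below 0.02 m/s), for 0.2 s.
2. the stone lies flat in the bed of the case, let go (x of stone_center in the frame of stone_case between -0.006 and 0.006 m and y of stone_center in the frame of stone_case between -0.006 and 0.006 m and z of stone_center in the frame of stone_case between 0.01 and 0.016 m and (angle between stone_center's own z axis and vertical below 0.1 rad or angle between stone_center's own z axis and vertical above 3.0416 rad) and contact force between the fingers and slip_stone below 0.1 N), for 0.2 s.
3. the lid is fully shut over the stone (x of stone_center in the frame of stone_case between -0.006 and 0.006 m and y of stone_center in the frame of stone_case between -0.006 and 0.006 m and z of stone_center in the frame of stone_case between 0.01 and 0.016 m and (angle between stone_center's own z axis and vertical below 0.1 rad or angle between stone_center's own z axis and vertical above 3.0416 rad) and value of joint case_lid below 0.06 rad), for 0.2 s.
4. the turnbutton points along the case, over the shut lid (all of step 3 and value of joint turnbutton between 1.35 and 1.79 rad), for 0.2 s.
At the end, for the whole second after the job is handed in: The stone lies flat (within 0.1 rad) in the bed of the case, its centre within 6 mm of the bed's centre each way; the lid is shut (below 0.06 rad); the turnbutton points along the case, 1.35 to 1.79 rad; all at rest (all of step 4 and velocity of joint turnbutton between -0.05 and 0.05 rad/s and linear speed of slip_stone below 0.02 m/s); the robot touches nothing.
It fails at once if a bystander (offcut, tape roll or eraser) is shifted more than 30 mm (distance of any of offcut_3, masking_tape, eraser from where it was at the start of the episode above 0.03 m).
It also fails if it takes over 67 s, if anything falls off the work surface, if the arm or the gripper's body presses on something with over 40 N, if the wrist force passes 120 N, or if a joint passes its speed limit or range.

## Working session

There is one attempt and no reset: what is moved stays moved. The work goes in short steps, Python scripts to look and compute and a tool call to move; the robot and the scene stay as the last step left them, time stands still between calls to the robot, and variables do not carry over. Pictures are saved under pics/ and viewed, and the job is handed in when it is done.

Besides the shell and the picture viewer there is one more tool, called after ">>>" as name([rows], argument=value, ...), one row to a line, values as JSON. play_rows: Moves the arm, as the interface text tells. Its arguments: {"type":"object","properties":{"targets":{"type":"array"},"squeeze":{"type":"number"}},"required":["targets"]}

```bash
ls; mkdir -p pics; cat > h.py <<'E'
import numpy as np, cv2
from scipy.spatial.transform import Rotation as R
from plant import r
def st():
    s=r.get_state(); print('t',round(s['clock'],2),'pos',np.round(s['tool_pos'],4),'rot',np.round(s['eef_rot'],4),'F',np.round(s['contact_force'],1),'op',round(float(s['opening']),3)); return s
def snap(name):
    s=r.get_state(); d=r.snapshot(name)
    if name=='wrist':
        T=np.eye(4);T[:3,:3]=R.from_quat(s['eef_rot']).as_matrix();T[:3,3]=s['tool_pos']
        d['T']=T@np.array(d['T_tool_cam'])
    else:
        T=np.eye(4);o=np.array(d['orientation']);T[:3,:3]=o if o.shape==(3,3) else R.from_quat(o).as_matrix();T[:3,3]=d['position'];d['T']=T
    return d
def save(d,fn,crop=None,sc=1):
    im=d['frame'][:,:,::-1]
    if crop: x0,y0,x1,y1=crop; im=im[y0:y1,x0:x1]
    cv2.imwrite('pics/'+fn,cv2.resize(im,None,fx=sc,fy=sc,interpolation=cv2.INTER_CUBIC))
def ray(d,u,v):
    p=cv2.undistortPoints(np.array([[[u,v]]],float),np.array(d['mtx']),np.array(d['dist']) if 'dist' in d else None)[0,0]
    return d['T'][:3,:3]@np.array([p[0],-p[1],-1.0])
def onz(d,u,v,z):
    q=ray(d,u,v);o=d['T'][:3,3];return o+q*(z-o[2])/q[2]
def dep(d,u,v):
    return d['T'][:3,3]+ray(d,u,v)*float(d['z_map'][int(round(v)),int(round(u))])
def world(d):
    K=np.array(d['mtx']);z=d['z_map'];v,u=np.mgrid[:480,:640]
    P=np.stack([(u-K[0,2])/K[0,0]*z,-(v-K[1,2])/K[1,1]*z,-z],-1)
    return P@d['T'][:3,:3].T+d['T'][:3,3]
E
python3 - <<'E'
from h import *
st()
for n in ('top','side','wrist'):
    d=snap(n);save(d,n+'0.png');print(n,[k for k in d],np.round(d['T'],3).tolist(),np.array(d['mtx']).tolist())
st()
E
```

```text
pics
t 0.0 pos [ 0.239  -0.5768  0.2379] rot [ 9.808e-01  1.952e-01 -2.000e-04 -9.000e-04] F [-0.2 -0.3  0.2] op 1.002
top ['frame', 'z_map', 'mtx', 'position', 'orientation', 'T'] [[-0.015, 0.994, -0.107, 0.507], [-0.999, -0.011, 0.033, 0.003], [0.032, 0.108, 0.994, 0.967], [0.0, 0.0, 0.0, 1.0]] [[508.6865080776328, 0.0, 323.3909744172009], [0.0, 508.6865080776328, 253.36259285849133], [0.0, 0.0, 1.0]]
side ['frame', 'z_map', 'mtx', 'position', 'orientation', 'T'] [[0.994, 0.051, -0.098, 0.49], [-0.11, 0.425, -0.898, -0.821], [-0.004, 0.904, 0.428, 0.439], [0.0, 0.0, 0.0, 1.0]] [[465.24578766391187, 0.0, 322.1149336349743], [0.0, 465.24578766391187, 242.2418981092938], [0.0, 0.0, 1.0]]
wrist ['frame', 'z_map', 'mtx', 'T_tool_cam', 'T'] [[0.384, 0.892, 0.24, 0.3], [-0.923, 0.371, 0.098, -0.553], [-0.002, -0.259, 0.966, 0.384], [0.0, 0.0, 0.0, 1.0]] [[337.7714237534826, 0.0, 326.4103830386948], [0.0, 337.7714237534826, 237.79708080264754], [0.0, 0.0, 1.0]]
t 0.15 pos [ 0.239  -0.577   0.2381] rot [ 9.808e-01  1.952e-01 -2.000e-04 -6.000e-04] F [ 0.1 -0.   0.1] op 1.001
```

View pics/top0.png

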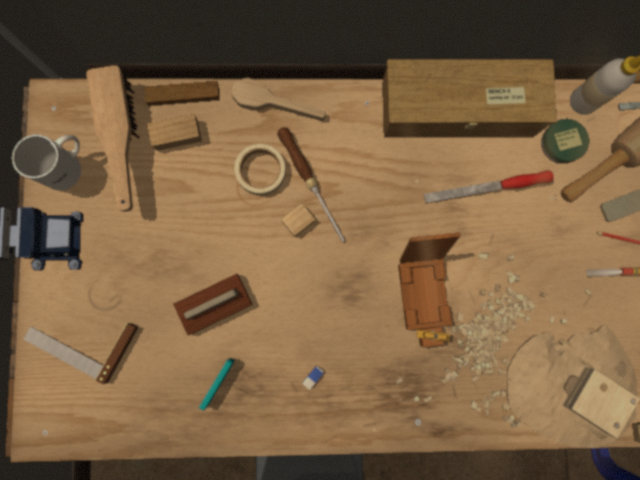

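View pics/side0.png

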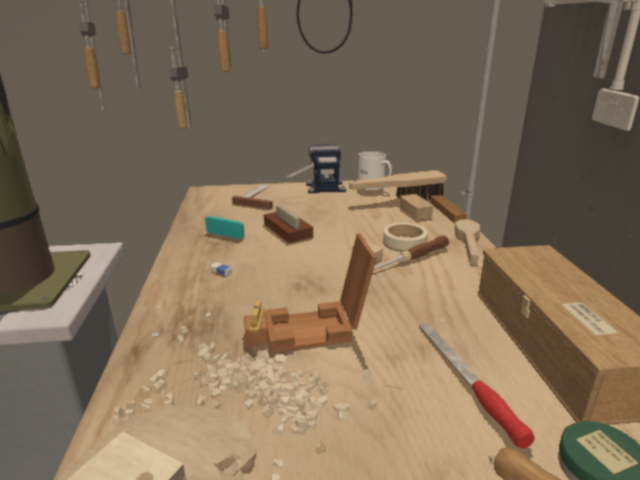

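```bash
python3 - <<'E'
from h import *
d=snap('top')
a=cv2.resize(d['frame'][265:345,165:265,::-1],None,fx=5,fy=5,interpolation=cv2.INTER_CUBIC)
b=cv2.resize(d['frame'][225:355,390:470,::-1],None,fx=400/130,fy=400/130,interpolation=cv2.INTER_CUBIC)
cv2.imwrite('pics/c1.png',np.hstack([a[:400],b[:400]]))
np.savez('top.npz',**{k:np.array(v) for k,v in d.items()})
P=world(d)
for nm,(x0,y0,x1,y1) in dict(rack=(165,265,265,345),case=(390,225,470,355)).items():
    z=P[y0:y1,x0:x1,2];
    print(nm, np.histogram(z,bins=np.arange(-0.005,.16,.005))[0])
# stone top: mask
sub=np.zeros((480,640),bool);sub[265:345,165:265]=1
m=sub&(P[...,2]>.042)&(P[...,2]<.06)
pts=P[m];print(len(pts),pts.mean(0)); 
v,u=np.nonzero(m);print(cv2.minAreaRect(np.stack([u,v],1).astype(np.float32)))
print(cv2.minAreaRect((pts[:,:2]*1000).astype(np.float32)))
m=sub&(P[...,2]>.015)&(P[...,2]<.06)
print('rack',cv2.minAreaRect((P[m][:,:2]*1000).astype(np.float32)))
hsv=cv2.cvtColor(d['frame'],cv2.COLOR_RGB2HSV);print(hsv[303,205],hsv[303,215],hsv[330,215])
E
```

```text
rack [2221 3163   49   39   29  420 1604   48   13   19  163  191    1    0
    0    0    0    0    0    0    0    0    0    0    0    0    0    0
    0    0    0    0]
case [2710 2692 1726  344  257  893  163  183  157   50   41   99   93   37
   37   36   40   48   43   49   35   49   43   50   40   50   48   51
   60  221   13    0]
364 [0.51834677 0.17659744 0.04996819]
((209.87696838378906, 303.74444580078125), (6.507233619689941, 56.39602279663086), 64.29004669189453)
((518.2459716796875, 177.31906127929688), (11.206631660461426, 99.66677856445312), 25.32756996154785)
rack ((518.3195190429688, 177.7017822265625), (64.5595474243164, 128.76113891601562), 25.248952865600586)
[ 17  91 126] [ 18  83 123] [ 16 121 167]
```

View pics/c1.png

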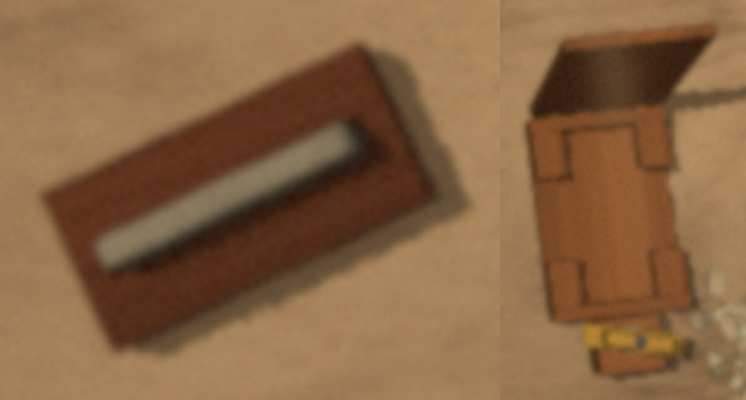

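```bash
python3 - <<'E'
from h import *
d=dict(np.load('top.npz'));P=world(d)
sub=np.zeros((480,640),bool);sub[225:355,390:470]=1
m=sub&(P[...,2]>.018)&(P[...,2]<.0255)
n,l,s,c=cv2.connectedComponentsWithStats(m.astype(np.uint8));print(s)
pts=P[m]
rim=(pts[:,:2]*1000).astype(np.float32)
rr=cv2.minAreaRect(rim);print('rim',rr)
hsv=cv2.cvtColor(d['frame'],cv2.COLOR_RGB2HSV)
mm=sub&(P[...,2]>.048)&(P[...,2]<.058);mm[:310]=0
print('ridge',mm.sum(),P[mm].mean(0),cv2.minAreaRect((P[mm][:,:2]*1000).astype(np.float32)))
mm=sub&(P[...,2]>.028)&(P[...,2]<.058);mm[:310]=0
print('button',mm.sum(),cv2.minAreaRect((P[mm][:,:2]*1000).astype(np.float32)))
mm=sub&(P[...,2]>.035);mm[310:]=0
print('lid',P[mm].min(0),P[mm].max(0))
v=np.zeros((480,640),np.uint8)
v=np.clip(P[...,2]*2000,0,255).astype(np.uint8)
cv2.imwrite('pics/z.png',cv2.resize(cv2.applyColorMap(v[225:355,390:470],cv2.COLORMAP_JET),None,fx=4,fy=4,interpolation=cv2.INTER_NEAREST))
# tops of lid, tilt in case frame
for (u0,v0) in [(408,262),(425,300),(408,300)]: print(P[v0,u0])
E
```

```text
[[     0      0    640    480 306113]
 [   400    258     46     25    537]
 [   399    260      1      1      1]
 [   405    305     47     25    531]
 [   464    328      2      2      2]
 [   463    330      2      3      3]
 [   466    332      1      1      1]
 [   467    334      1      1      1]
 [   420    338      3      8     10]
 [   469    341      1      1      1]]
rim ((518.99267578125, -232.45834350585938), (164.25680541992188, 112.15708923339844), 5.740818977355957)
ridge 112 [ 0.45559098 -0.22462159  0.05431985] ((455.61285400390625, -224.68960571289062), (40.66399383544922, 8.896529197692871), 82.9074935913086)
button 465 ((452.6063232421875, -225.1689453125), (33.59439468383789, 59.70054626464844), 5.577455520629883)
lid [ 0.50745401 -0.2521924   0.03500718] [0.62970033 0.00337472 0.96710735]
[ 0.59114282 -0.18627231  0.02356872]
[ 0.52006424 -0.21985551  0.0059623 ]
[ 0.52048647 -0.18700495  0.00826924]
```

View pics/z.png

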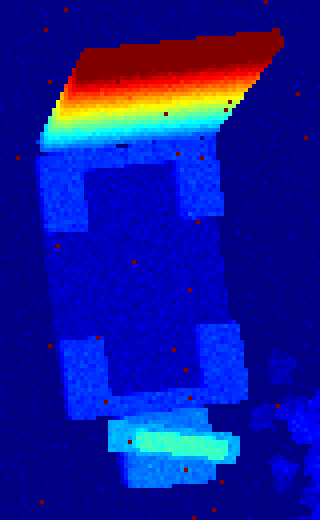

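```bash
python3 - <<'E'
from h import *
d=dict(np.load('top.npz'));P=world(d)
sub=np.zeros((480,640),bool);sub[225:355,390:470]=1
m=sub&(P[...,2]>.018)&(P[...,2]<.0255)
n,l,s,c=cv2.connectedComponentsWithStats(m.astype(np.uint8))
k=[i for i in range(1,n) if s[i,4]>300];m=np.isin(l,k)
rr=cv2.minAreaRect((P[m][:,:2]*1000).astype(np.float32));print('rim',rr)
# bed floor inner ends: floor points within case
th=np.radians(rr[2] if rr[1][0]>rr[1][1] else rr[2]-90);c0=np.array(rr[0])/1000
R2=np.array([[np.cos(th),-np.sin(th)],[np.sin(th),np.cos(th)]])
Q=(P[...,:2]-c0)@R2
f=sub&(P[...,2]>.004)&(P[...,2]<.013)&(np.abs(Q[...,1])<.015)&(np.abs(Q[...,0])<.07)
print('floor x',np.percentile(Q[f][:,0],[.5,99.5]),'z',np.median(P[f][:,2]))
f=sub&(P[...,2]>.004)&(P[...,2]<.013)&(np.abs(Q[...,0]-.035)<.012)&(np.abs(Q[...,1])<.04)
print('floor y',np.percentile(Q[f][:,1],[.5,99.5]))
f=sub&(P[...,2]>.004)&(P[...,2]<.013)&(np.abs(Q[...,0]+.04)<.010)&(np.abs(Q[...,1])<.04)
print('floor y',np.percentile(Q[f][:,1],[.5,99.5]))
print('rim pts',Q[m].min(0),Q[m].max(0),np.median(P[m][:,2]))
pv=np.array([.4556,-.2247]);print('pivot in case',(pv-c0)@R2)
f=sub&(P[...,2]>.03)&(Q[...,0]>.05);q=np.c_[Q[f],P[f][:,2]];q=q[q[:,2]<.2]
print('lid',q[:,0].min(),q[:,0].max(),q[:,2].max(),q[np.argsort(-q[:,2])[:20]].mean(0)); A=np.polyfit(q[:,0],q[:,2],1);print('lid slope ang',np.arctan(A[0]))
g=q[np.abs(q[:,1])<.03]
for z in (.04,.07,.1,.13): print(z,g[np.abs(g[:,2]-z)<.006,0].mean())
E
```

```text
rim ((531.1923217773438, -217.41650390625), (126.367431640625, 84.90689086914062), 5.50132417678833)
floor x [-0.05271615  0.05276438] z 0.008052775928444278
floor y [-0.03562815  0.03706935]
floor y [-0.02346969  0.01929794]
rim pts [-0.06318375 -0.04245344] [0.0631837  0.04245345] 0.021893377439555828
pivot in case [-7.5942402e-02 -3.0062336e-06]
lid 0.0633933168933983 0.09538524444665147 0.14634561488374953 [ 0.09036483 -0.00145699  0.14530287]
lid slope ang 1.329744653064965
0.04 0.06577963962263907
0.07 0.07224503196427995
0.1 0.07859733703923358
0.13 0.08500640392797845
```

The stone meant is the grey one standing in the dark rack, top view (210,304). The turquoise look-alike at (217,384) stands free on the bench and the grey block at (625,205) isn't in a rack, so neither fits. The enlarged crop c1 confirms it. The case is at (425,297), lid open, button at (433,338).

```bash
cat >> h.py <<'E'
def ang():
    s=r.get_state();m=R.from_quat(s['eef_rot']).as_matrix();return np.degrees(np.arctan2(m[1,1],m[0,1]))
def plan(tgt,ya,step=.05,jaw=0,n=None,keep=True):
    """tgt xyz TCP, ya: wanted world azimuth (deg) of tool y"""
    s=st();p=np.array(s['tool_pos']);a=np.radians(ang());q=s['q'];print('toolyaz',round(np.degrees(a),2),'q7',round(q[6],2))
    tgt=np.array(tgt,float);da=np.radians(ya)-a
    nr=max(int(np.ceil(np.linalg.norm(tgt-p)/step-.02)),int(np.ceil(abs(da)/.149-.02)),1)
    if n: nr=max(n,nr)
    dp=(tgt-p)/nr;w=da/nr;out=[]
    for i in range(nr):
        y=np.array([np.cos(a),np.sin(a)]);x=np.array([-y[1],y[0]])*-1  # x = y cross z, z down
        x=np.cross([y[0],y[1],0],[0,0,-1])[:2]
        out.append('{"jaw":%g,"dx":%.4f,"dy":%.4f,"dz":%.4f,"yaw":%.4f}'%(jaw,dp[:2]@x,dp[:2]@y,-dp[2],-w)); a+=w
    for i,o in enumerate(out): print(o)
E
python3 - <<'E'
from h import *
plan([.5182,.1773,.16],25.3,.049)
E
```

```text
t 0.2 pos [ 0.2391 -0.5771  0.2382] rot [ 9.808e-01  1.952e-01 -1.000e-04 -5.000e-04] F [-0.8  0.3  0.4] op 0.996
toolyaz -67.49 q7 -0.22
{"jaw":0,"dx":0.0322,"dy":-0.0347,"dz":0.0046,"yaw":-0.0953}
{"jaw":0,"dx":0.0353,"dy":-0.0315,"dz":0.0046,"yaw":-0.0953}
{"jaw":0,"dx":0.0381,"dy":-0.0280,"dz":0.0046,"yaw":-0.0953}
{"jaw":0,"dx":0.0406,"dy":-0.0242,"dz":0.0046,"yaw":-0.0953}
{"jaw":0,"dx":0.0428,"dy":-0.0203,"dz":0.0046,"yaw":-0.0953}
{"jaw":0,"dx":0.0445,"dy":-0.0161,"dz":0.0046,"yaw":-0.0953}
{"jaw":0,"dx":0.0458,"dy":-0.0118,"dz":0.0046,"yaw":-0.0953}
{"jaw":0,"dx":0.0467,"dy":-0.0074,"dz":0.0046,"yaw":-0.0953}
{"jaw":0,"dx":0.0472,"dy":-0.0029,"dz":0.0046,"yaw":-0.0953}
{"jaw":0,"dx":0.0473,"dy":0.0016,"dz":0.0046,"yaw":-0.0953}
{"jaw":0,"dx":0.0469,"dy":0.0061,"dz":0.0046,"yaw":-0.0953}
{"jaw":0,"dx":0.0461,"dy":0.0105,"dz":0.0046,"yaw":-0.0953}
{"jaw":0,"dx":0.0449,"dy":0.0149,"dz":0.0046,"yaw":-0.0953}
{"jaw":0,"dx":0.0433,"dy":0.0191,"dz":0.0046,"yaw":-0.0953}
{"jaw":0,"dx":0.0413,"dy":0.0231,"dz":0.0046,"yaw":-0.0953}
{"jaw":0,"dx":0.0389,"dy":0.0269,"dz":0.0046,"yaw":-0.0953}
{"jaw":0,"dx":0.0362,"dy":0.0305,"dz":0.0046,"yaw":-0.0953}
```

>>> play_rows([
  {"jaw":0,"dx":0.032,"dy":-0.035,"dz":0.005,"yaw":-0.095},
  {"jaw":0,"dx":0.035,"dy":-0.0315,"dz":0.005,"yaw":-0.095},
  {"jaw":0,"dx":0.038,"dy":-0.028,"dz":0.005,"yaw":-0.095},
  {"jaw":0,"dx":0.0405,"dy":-0.024,"dz":0.005,"yaw":-0.095},
  {"jaw":0,"dx":0.043,"dy":-0.02,"dz":0.005,"yaw":-0.095},
])

```text
clock: 0.7
tool_pos: [0.3191, -0.3568, 0.2111]
eef_rot: [0.907, 0.422, -0.001, 0.003]
contact_force: [1.3, -1.1, -0.6]
opening: 1.0
```

```bash
python3 - <<'E'
from h import *
plan([.5182,.1773,.16],25.3,.049)
E
```

```text
t 0.7 pos [ 0.3191 -0.3568  0.2111] rot [ 0.9067  0.4217 -0.0013  0.0033] F [ 1.3 -1.1 -0.6] op 1.0
toolyaz -40.12 q7 -0.26
{"jaw":0,"dx":0.0447,"dy":-0.0160,"dz":0.0043,"yaw":-0.0951}
{"jaw":0,"dx":0.0460,"dy":-0.0117,"dz":0.0043,"yaw":-0.0951}
{"jaw":0,"dx":0.0469,"dy":-0.0072,"dz":0.0043,"yaw":-0.0951}
{"jaw":0,"dx":0.0474,"dy":-0.0027,"dz":0.0043,"yaw":-0.0951}
{"jaw":0,"dx":0.0475,"dy":0.0018,"dz":0.0043,"yaw":-0.0951}
{"jaw":0,"dx":0.0471,"dy":0.0063,"dz":0.0043,"yaw":-0.0951}
{"jaw":0,"dx":0.0463,"dy":0.0107,"dz":0.0043,"yaw":-0.0951}
{"jaw":0,"dx":0.0451,"dy":0.0151,"dz":0.0043,"yaw":-0.0951}
{"jaw":0,"dx":0.0434,"dy":0.0193,"dz":0.0043,"yaw":-0.0951}
{"jaw":0,"dx":0.0414,"dy":0.0233,"dz":0.0043,"yaw":-0.0951}
{"jaw":0,"dx":0.0390,"dy":0.0271,"dz":0.0043,"yaw":-0.0951}
{"jaw":0,"dx":0.0362,"dy":0.0307,"dz":0.0043,"yaw":-0.0951}
```

Tracking is good, so I'll send two calls.

>>> play_rows([
  {"jaw":0,"dx":0.0445,"dy":-0.016,"dz":0.0043,"yaw":-0.095},
  {"jaw":0,"dx":0.046,"dy":-0.012,"dz":0.0043,"yaw":-0.095},
  {"jaw":0,"dx":0.047,"dy":-0.007,"dz":0.0043,"yaw":-0.095},
  {"jaw":0,"dx":0.0475,"dy":-0.003,"dz":0.0043,"yaw":-0.095},
  {"jaw":0,"dx":0.0475,"dy":0.002,"dz":0.0043,"yaw":-0.095},
])

```text
clock: 1.2
tool_pos: [0.4027, -0.1254, 0.1879]
eef_rot: [0.777, 0.63, -0.001, 0.004]
contact_force: [0.2, -1.4, -0.4]
opening: 0.998
```

>>> play_rows([
  {"jaw":0,"dx":0.047,"dy":0.006,"dz":0.0043,"yaw":-0.095},
  {"jaw":0,"dx":0.046,"dy":0.011,"dz":0.0043,"yaw":-0.095},
  {"jaw":0,"dx":0.045,"dy":0.015,"dz":0.0043,"yaw":-0.095},
  {"jaw":0,"dx":0.0435,"dy":0.019,"dz":0.0043,"yaw":-0.095},
  {"jaw":0,"dx":0.0415,"dy":0.0235,"dz":0.0043,"yaw":-0.095},
])

```text
clock: 1.7
tool_pos: [0.4828, 0.1083, 0.1643]
eef_rot: [0.599, 0.801, -0.002, 0.005]
contact_force: [1.4, 0.1, -0.1]
opening: 1.001
```

```bash
python3 - <<'E'
from h import *
plan([.5182,.1773,.13],25.3,.049,n=5)
E
```

```text
t 1.7 pos [0.4828 0.1083 0.1643] rot [ 0.5986  0.801  -0.002   0.0048] F [ 1.4  0.1 -0.1] op 1.001
toolyaz 16.46 q7 -0.54
{"jaw":0,"dx":0.0112,"dy":0.0107,"dz":0.0069,"yaw":-0.0309}
{"jaw":0,"dx":0.0109,"dy":0.0110,"dz":0.0069,"yaw":-0.0309}
{"jaw":0,"dx":0.0105,"dy":0.0114,"dz":0.0069,"yaw":-0.0309}
{"jaw":0,"dx":0.0102,"dy":0.0117,"dz":0.0069,"yaw":-0.0309}
{"jaw":0,"dx":0.0098,"dy":0.0120,"dz":0.0069,"yaw":-0.0309}
```

>>> play_rows([
  {"jaw":0,"dx":0.011,"dy":0.011,"dz":0.007,"yaw":-0.031},
  {"jaw":0,"dx":0.011,"dy":0.011,"dz":0.007,"yaw":-0.031},
  {"jaw":0,"dx":0.0105,"dy":0.0115,"dz":0.007,"yaw":-0.031},
  {"jaw":0,"dx":0.01,"dy":0.012,"dz":0.007,"yaw":-0.031},
  {"jaw":0,"dx":0.01,"dy":0.012,"dz":0.007,"yaw":-0.031},
])

```text
clock: 2.2
tool_pos: [0.5214, 0.1862, 0.1273]
eef_rot: [0.528, 0.849, -0.0, 0.005]
contact_force: [0.2, -0.3, 0.6]
opening: 1.0
```

```bash
python3 - <<'E'
from h import *
d=snap('wrist');save(d,'w1.png');P=world(d)
plan([.5182,.1773,.029],25.3,.025,n=5)
m=(P[...,2]>.042)&(P[...,2]<.055)&(np.hypot(P[...,0]-.518,P[...,1]-.177)<.07)
print(m.sum(),P[m].mean(0),cv2.minAreaRect((P[m][:,:2]*1000).astype(np.float32)))
E
```

```text
t 2.25 pos [0.5221 0.1894 0.1265] rot [0.527  0.8499 0.0012 0.004 ] F [ 2.2  2.8 -0. ] op 0.996
toolyaz 26.4 q7 -0.51
{"jaw":0,"dx":-0.0018,"dy":-0.0018,"dz":0.0195,"yaw":0.0038}
{"jaw":0,"dx":-0.0018,"dy":-0.0018,"dz":0.0195,"yaw":0.0038}
{"jaw":0,"dx":-0.0018,"dy":-0.0018,"dz":0.0195,"yaw":0.0038}
{"jaw":0,"dx":-0.0018,"dy":-0.0017,"dz":0.0195,"yaw":0.0038}
{"jaw":0,"dx":-0.0018,"dy":-0.0017,"dz":0.0195,"yaw":0.0038}
2081 [0.51578213 0.17963462 0.04953558] ((516.9552001953125, 176.83255004882812), (11.031286239624023, 97.79554748535156), 25.29111671447754)
```

View pics/w1.png

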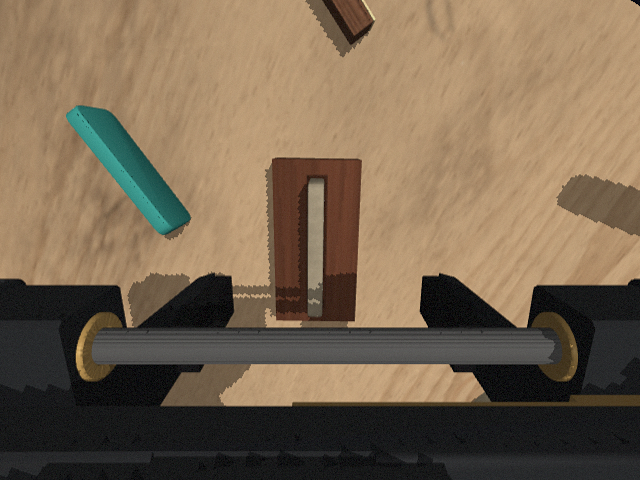

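>>> play_rows([
  {"jaw":0,"dx":-0.004,"dy":-0.005,"dz":0.025,"yaw":0.01},
  {"jaw":0,"dx":-0.003,"dy":-0.003,"dz":0.025,"yaw":0.006},
  {"jaw":0,"dx":-0.001,"dy":-0.001,"dz":0.025,"yaw":0.003},
  {"jaw":0,"dx":0,"dy":0,"dz":0.012,"yaw":0},
  {"jaw":0,"dx":0,"dy":0,"dz":0.004,"yaw":0},
])

```text
clock: 2.75
tool_pos: [0.5199, 0.1746, 0.0329]
eef_rot: [0.538, 0.843, 0.001, 0.005]
contact_force: [-0.2, -0.1, -0.3]
opening: 0.998
```

```bash
python3 - <<'E'
from h import *
plan([.5175,.177,.0295],25.3,.025)
E
```

```text
t 2.75 pos [0.5199 0.1746 0.0329] rot [0.5376 0.8432 0.001  0.0052] F [-0.2 -0.1 -0.3] op 0.998
toolyaz 24.97 q7 -0.62
{"jaw":0,"dx":0.0032,"dy":-0.0012,"dz":0.0034,"yaw":-0.0058}
```

>>> play_rows([
  {"jaw":0,"dx":0.003,"dy":-0.001,"dz":0.0034,"yaw":-0.006},
  {"jaw":0.88,"dx":0,"dy":0,"dz":0,"yaw":0},
  {"jaw":1,"dx":0,"dy":0,"dz":0,"yaw":0},
  {"jaw":1,"dx":0,"dy":0,"dz":0,"yaw":0},
  {"jaw":1,"dx":0,"dy":0,"dz":0,"yaw":0},
], squeeze=20)

```text
clock: 3.25
tool_pos: [0.5192, 0.1775, 0.0318]
eef_rot: [0.535, 0.845, 0.003, 0.006]
contact_force: [0.1, 0.4, -0.8]
opening: 0.663
```

>>> play_rows([
  {"jaw":1,"dx":0,"dy":0,"dz":0,"yaw":0},
  {"jaw":1,"dx":0,"dy":0,"dz":0,"yaw":0},
  {"jaw":1,"dx":0,"dy":0,"dz":0,"yaw":0},
  {"jaw":1,"dx":0,"dy":0,"dz":0,"yaw":0},
  {"jaw":1,"dx":0,"dy":0,"dz":0,"yaw":0},
])

```text
clock: 3.75
tool_pos: [0.5198, 0.1776, 0.0327]
eef_rot: [0.535, 0.845, 0.003, 0.007]
contact_force: [0.1, -0.5, 0.6]
opening: 0.209
```

```bash
python3 - <<'E'
from h import *
d=snap('side');save(d,'s1.png',(180,150,400,330),3.5)
plan([.5175,.177,.10],25.3,.025,jaw=1)
E
```

```text
t 3.8 pos [0.5198 0.1776 0.0327] rot [0.5353 0.8446 0.0033 0.0068] F [-0.2  0.9  0.4] op 0.157
toolyaz 25.28 q7 -0.62
{"jaw":1,"dx":0.0001,"dy":-0.0008,"dz":-0.0224,"yaw":-0.0001}
{"jaw":1,"dx":0.0001,"dy":-0.0008,"dz":-0.0224,"yaw":-0.0001}
{"jaw":1,"dx":0.0001,"dy":-0.0008,"dz":-0.0224,"yaw":-0.0001}
```

View pics/s1.png

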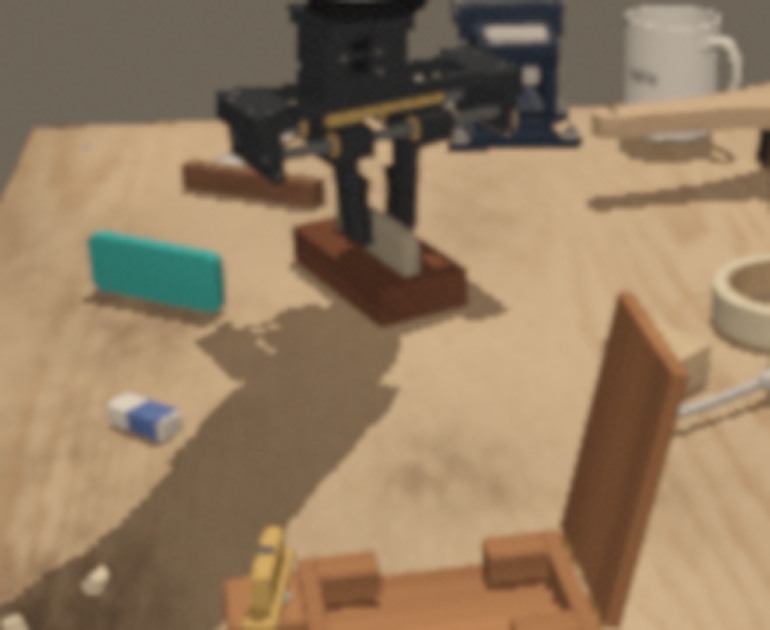

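>>> play_rows([
  {"jaw":1,"dx":0,"dy":0,"dz":0,"yaw":0},
  {"jaw":1,"dx":0,"dy":0,"dz":0,"yaw":0},
  {"jaw":1,"dx":0,"dy":0,"dz":-0.015,"yaw":0},
  {"jaw":1,"dx":0,"dy":0,"dz":-0.025,"yaw":0},
  {"jaw":1,"dx":0,"dy":0,"dz":-0.025,"yaw":0},
])

```text
clock: 4.3
tool_pos: [0.516, 0.1766, 0.0957]
eef_rot: [0.535, 0.845, -0.001, 0.005]
contact_force: [0.0, 0.5, -0.8]
opening: 0.12
```

```bash
python3 - <<'E'
from h import *
plan([.50,-.02,.10],-84.5,.03,jaw=1)
E
```

```text
t 4.3 pos [0.516  0.1766 0.0957] rot [ 5.348e-01  8.450e-01 -6.000e-04  4.500e-03] F [ 0.   0.5 -0.8] op 0.12
toolyaz 25.34 q7 -0.56
{"jaw":1,"dx":-0.0131,"dy":-0.0076,"dz":-0.0003,"yaw":0.1475}
{"jaw":1,"dx":-0.0141,"dy":-0.0056,"dz":-0.0003,"yaw":0.1475}
{"jaw":1,"dx":-0.0148,"dy":-0.0034,"dz":-0.0003,"yaw":0.1475}
{"jaw":1,"dx":-0.0151,"dy":-0.0012,"dz":-0.0003,"yaw":0.1475}
{"jaw":1,"dx":-0.0151,"dy":0.0010,"dz":-0.0003,"yaw":0.1475}
{"jaw":1,"dx":-0.0148,"dy":0.0032,"dz":-0.0003,"yaw":0.1475}
{"jaw":1,"dx":-0.0142,"dy":0.0054,"dz":-0.0003,"yaw":0.1475}
{"jaw":1,"dx":-0.0133,"dy":0.0074,"dz":-0.0003,"yaw":0.1475}
{"jaw":1,"dx":-0.0120,"dy":0.0093,"dz":-0.0003,"yaw":0.1475}
{"jaw":1,"dx":-0.0105,"dy":0.0109,"dz":-0.0003,"yaw":0.1475}
{"jaw":1,"dx":-0.0088,"dy":0.0124,"dz":-0.0003,"yaw":0.1475}
{"jaw":1,"dx":-0.0069,"dy":0.0135,"dz":-0.0003,"yaw":0.1475}
{"jaw":1,"dx":-0.0048,"dy":0.0144,"dz":-0.0003,"yaw":0.1475}
```

>>> play_rows([
  {"jaw":1,"dx":-0.013,"dy":-0.0075,"dz":0,"yaw":0.147},
  {"jaw":1,"dx":-0.014,"dy":-0.0055,"dz":0,"yaw":0.147},
  {"jaw":1,"dx":-0.015,"dy":-0.0035,"dz":0,"yaw":0.147},
  {"jaw":1,"dx":-0.015,"dy":-0.001,"dz":0,"yaw":0.147},
  {"jaw":1,"dx":-0.015,"dy":0.001,"dz":0,"yaw":0.147},
])

```text
clock: 4.8
tool_pos: [0.5128, 0.104, 0.0999]
eef_rot: [0.807, 0.59, 0.007, 0.004]
contact_force: [-0.2, 0.0, -0.7]
opening: 0.123
```

>>> play_rows([
  {"jaw":1,"dx":-0.015,"dy":0.003,"dz":0,"yaw":0.147},
  {"jaw":1,"dx":-0.014,"dy":0.0055,"dz":0,"yaw":0.147},
  {"jaw":1,"dx":-0.013,"dy":0.0075,"dz":0,"yaw":0.147},
  {"jaw":1,"dx":-0.012,"dy":0.009,"dz":0,"yaw":0.147},
  {"jaw":1,"dx":-0.0105,"dy":0.011,"dz":0,"yaw":0.147},
])

```text
clock: 5.3
tool_pos: [0.5059, 0.0265, 0.0999]
eef_rot: [0.967, 0.254, 0.01, 0.001]
contact_force: [0.2, -0.0, -0.4]
opening: 0.124
```

```bash
python3 - <<'E'
from h import *
plan([.50,-.02,.06],-84.5,.03,jaw=1)
E
```

```text
t 5.3 pos [0.5059 0.0265 0.0999] rot [9.672e-01 2.537e-01 9.700e-03 6.000e-04] F [ 0.2 -0.  -0.4] op 0.124
toolyaz -60.61 q7 -1.31
{"jaw":1,"dx":-0.0093,"dy":0.0125,"dz":0.0133,"yaw":0.1390}
{"jaw":1,"dx":-0.0075,"dy":0.0137,"dz":0.0133,"yaw":0.1390}
{"jaw":1,"dx":-0.0055,"dy":0.0146,"dz":0.0133,"yaw":0.1390}
```

>>> play_rows([
  {"jaw":1,"dx":-0.009,"dy":0.0125,"dz":0.008,"yaw":0.139},
  {"jaw":1,"dx":-0.0075,"dy":0.014,"dz":0.008,"yaw":0.139},
  {"jaw":1,"dx":-0.0055,"dy":0.0145,"dz":0.008,"yaw":0.139},
  {"jaw":1,"dx":0,"dy":0,"dz":0,"yaw":0},
  {"jaw":1,"dx":0,"dy":0,"dz":0,"yaw":0},
])

```text
clock: 5.8
tool_pos: [0.5017, -0.0229, 0.0755]
eef_rot: [0.999, 0.039, 0.011, -0.001]
contact_force: [0.8, -0.5, -0.5]
opening: 0.122
```

```bash
python3 - <<'E'
from h import *
plan([.50,-.02,.038],-84.5,.03,jaw=1)
s=r.get_state();print(np.round(s['q'],2)); m=R.from_quat(s['eef_rot']).as_matrix();print(m[:,2])
d=snap('wrist');save(d,'w2.png');d=snap('side');save(d,'s2.png')
E
```

```text
t 5.8 pos [ 0.5017 -0.0229  0.0755] rot [ 0.9992  0.039   0.0112 -0.001 ] F [ 0.8 -0.5 -0.5] op 0.122
toolyaz -85.53 q7 -1.48
{"jaw":1,"dx":-0.0007,"dy":-0.0015,"dz":0.0188,"yaw":-0.0090}
{"jaw":1,"dx":-0.0007,"dy":-0.0015,"dz":0.0188,"yaw":-0.0090}
[-0.05  0.81  0.01  2.08 -0.06  0.23 -1.48]
[ 0.02222202  0.00293422 -0.99974875]
```

View pics/w2.png

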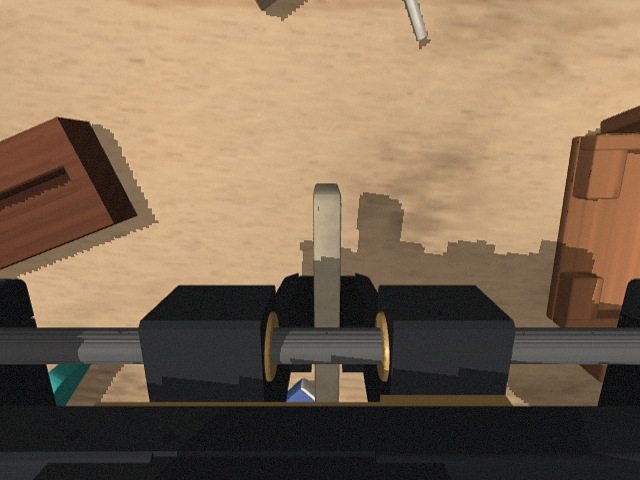

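View pics/s2.png

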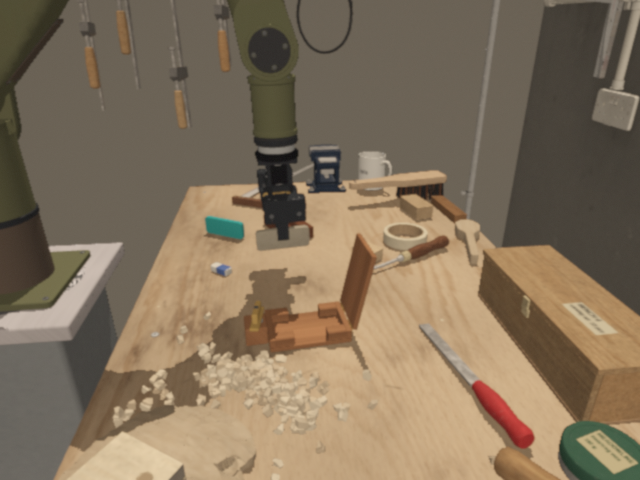

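>>> play_rows([
  {"jaw":1,"dx":-0.001,"dy":-0.002,"dz":0.02,"yaw":-0.01},
  {"jaw":1,"dx":0,"dy":0,"dz":0.015,"yaw":-0.008},
  {"jaw":1,"dx":0,"dy":0,"dz":0.009,"yaw":0},
  {"jaw":1,"dx":0,"dy":0,"dz":0.004,"yaw":0},
  {"jaw":1,"dx":0,"dy":0,"dz":0.002,"yaw":0},
])

```text
clock: 6.4
tool_pos: [0.5049, -0.0152, 0.0263]
eef_rot: [0.998, 0.055, 0.015, -0.003]
contact_force: [-0.1, -0.1, -1.7]
opening: 0.124
```

```bash
python3 - <<'E'
from h import *
s=st(); m=R.from_quat(s['eef_rot']).as_matrix();print(m[:,2])
E
```

```text
t 6.4 pos [ 0.5049 -0.0152  0.0263] rot [ 0.9984  0.0548  0.0146 -0.0028] F [-0.1 -0.1 -1.7] op 0.124
[ 0.02893527  0.00729465 -0.99955467]
```

>>> play_rows([
  {"jaw":1,"dx":0,"dy":0,"dz":0.002,"yaw":0},
  {"jaw":1,"dx":0,"dy":0,"dz":0.001,"yaw":0},
  {"jaw":0.75,"dx":0,"dy":0,"dz":0,"yaw":0},
  {"jaw":0,"dx":0,"dy":0,"dz":0,"yaw":0},
  {"jaw":0,"dx":0,"dy":0,"dz":0,"yaw":0},
])

```text
clock: 6.9
tool_pos: [0.5061, -0.0149, 0.0246]
eef_rot: [0.998, 0.055, 0.016, -0.003]
contact_force: [0.5, -0.9, -0.4]
opening: 0.373
```

>>> play_rows([
  {"jaw":0,"dx":0,"dy":0,"dz":0,"yaw":0},
  {"jaw":0,"dx":0,"dy":0,"dz":0,"yaw":0},
  {"jaw":0,"dx":0,"dy":0,"dz":0,"yaw":0},
  {"jaw":0,"dx":0,"dy":0,"dz":0,"yaw":0},
  {"jaw":0,"dx":0,"dy":0,"dz":0,"yaw":0},
])

```text
clock: 7.4
tool_pos: [0.5063, -0.0152, 0.025]
eef_rot: [0.998, 0.055, 0.016, -0.003]
contact_force: [-0.9, -0.1, -0.2]
opening: 0.828
```

```bash
python3 - <<'E'
from h import *
st()
d=snap('side');save(d,'s3.png',(200,180,360,300),5)
d=snap('wrist');save(d,'w3.png')
E
```

```text
t 7.4 pos [ 0.5063 -0.0152  0.025 ] rot [ 0.9983  0.0551  0.0164 -0.0028] F [-0.9 -0.1 -0.2] op 0.828
```

View pics/s3.png

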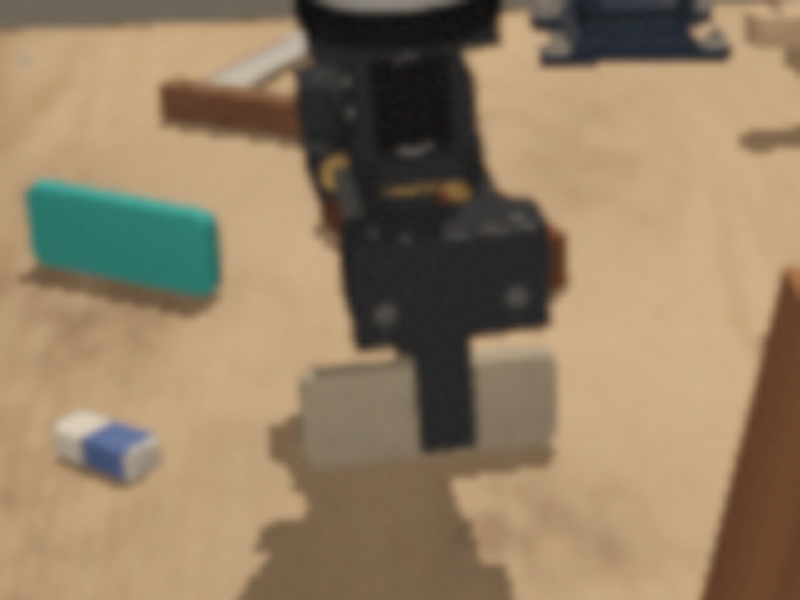

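View pics/w3.png

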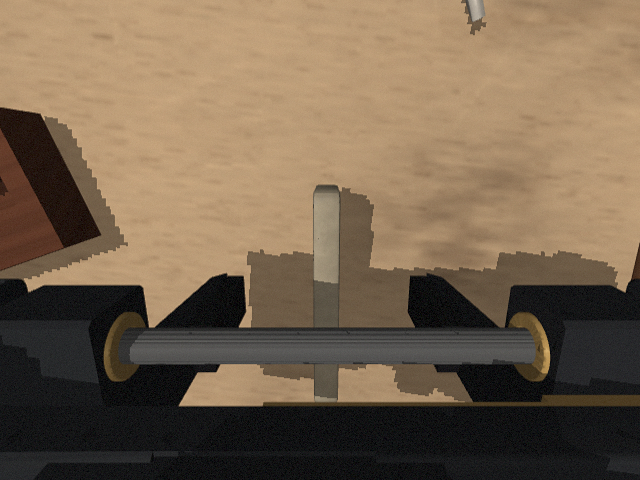

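>>> play_rows([
  {"jaw":0,"dx":0,"dy":0.012,"dz":-0.001,"yaw":0},
  {"jaw":0,"dx":0,"dy":0.012,"dz":-0.002,"yaw":0},
  {"jaw":0,"dx":0,"dy":0.008,"dz":-0.001,"yaw":0},
  {"jaw":0,"dx":0,"dy":0.006,"dz":0,"yaw":0},
  {"jaw":0,"dx":0,"dy":0.006,"dz":0,"yaw":0},
])

```text
clock: 8.0
tool_pos: [0.5114, -0.0633, 0.0292]
eef_rot: [0.998, 0.055, 0.016, -0.002]
contact_force: [0.6, 0.0, 0.3]
opening: 1.001
```

>>> play_rows([
  {"jaw":0,"dx":0,"dy":0.006,"dz":0,"yaw":0},
  {"jaw":0,"dx":0,"dy":0.006,"dz":0,"yaw":0},
  {"jaw":0,"dx":0,"dy":0.006,"dz":0,"yaw":0},
  {"jaw":0,"dx":0,"dy":0,"dz":0,"yaw":0},
  {"jaw":0,"dx":0,"dy":0,"dz":0,"yaw":0},
])

```text
clock: 8.5
tool_pos: [0.5134, -0.0842, 0.029]
eef_rot: [0.998, 0.054, 0.016, -0.002]
contact_force: [-0.0, 0.4, 0.5]
opening: 1.0
```

```bash
python3 - <<'E'
from h import *
st()
d=snap('side');save(d,'s4.png',(200,180,360,300),5)
E
```

```text
t 8.5 pos [ 0.5134 -0.0842  0.029 ] rot [ 0.9984  0.0538  0.0163 -0.0022] F [-0.   0.4  0.5] op 1.0
```

View pics/s4.png

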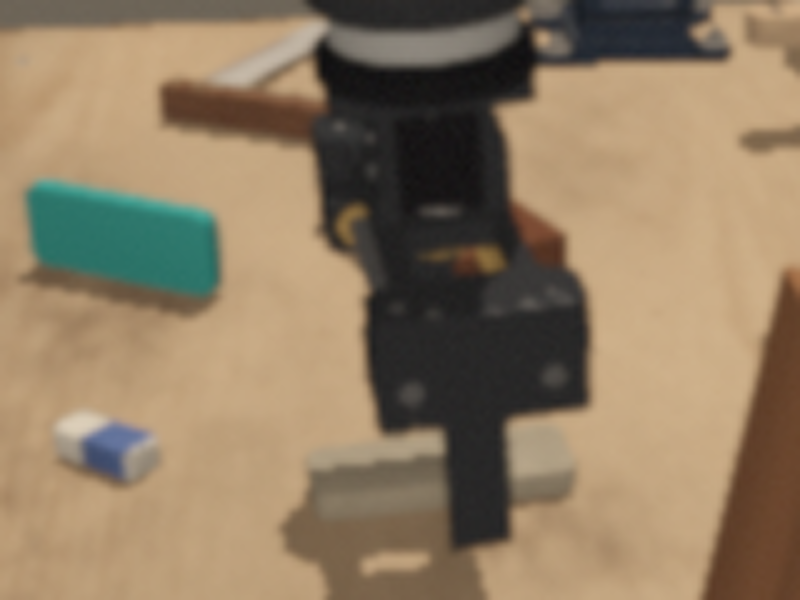

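```bash
python3 - <<'E'
from h import *
d=snap('wrist');save(d,'w4.png');P=world(d)
m=(P[...,2]>.004)&(P[...,2]<.06)&(np.abs(P[...,0]-.52)<.07)&(np.abs(P[...,1]+.06)<.08)
h=cv2.cvtColor(d['frame'],cv2.COLOR_RGB2HSV);m&=h[...,2]>60
p=P[m];print(len(p),np.percentile(p[:,2],[2,25,50,75,98]))
for y in np.arange(-.12,.0,.008):
    k=np.abs(p[:,1]-y)<.004
    if k.sum()>10: print(round(y,3),k.sum(),np.round(np.median(p[k],0),4))
E
```

```text
9868 [0.00939011 0.0104256  0.01085555 0.01128637 0.01222303]
-0.064 389 [ 0.4977 -0.0614  0.0106]
-0.056 2026 [ 0.5206 -0.0556  0.0108]
-0.048 2267 [ 0.5242 -0.048   0.0109]
-0.04 2194 [ 0.5246 -0.0402  0.0109]
-0.032 1515 [ 0.535  -0.0321  0.0109]
-0.024 1365 [ 0.5358 -0.0244  0.0109]
-0.016 105 [ 0.5463 -0.0194  0.0106]
```

View pics/w4.png

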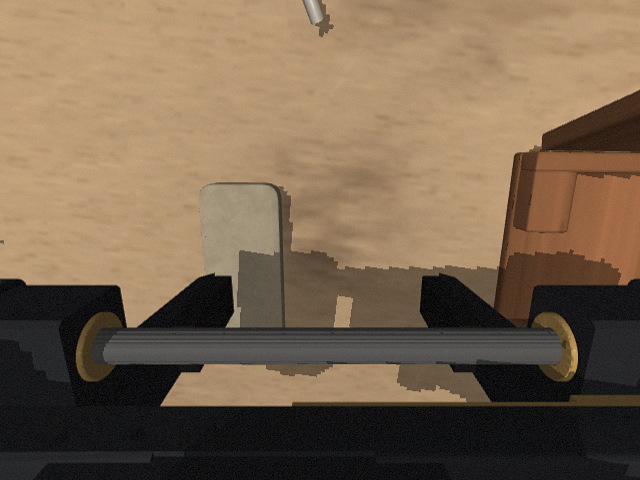

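```bash
cat >> h.py <<'E'
def stone(d,zt=.011,near=(.52,-.05)):
    P=world(d);h=cv2.cvtColor(d['frame'],cv2.COLOR_RGB2HSV)
    m=(P[...,2]>zt-.004)&(P[...,2]<zt+.004)&(np.hypot(P[...,0]-near[0],P[...,1]-near[1])<.09)
    m=cv2.morphologyEx(m.astype(np.uint8),cv2.MORPH_OPEN,np.ones((3,3)))
    n,l,s,c=cv2.connectedComponentsWithStats(m);k=1+np.argmax(s[1:,4]);m=l==k
    cv2.imwrite('pics/mask.png',m*255)
    p=P[m][:,:2]
    rr=cv2.minAreaRect((p*1000).astype(np.float32));print('rect',rr,'n',len(p))
    return p,rr
E
python3 - <<'E'
from h import *
d=snap('wrist');p,rr=stone(d)
# per-row edges: fit line through edges
xs=np.arange(.50,.57,.005);E=[]
for x in xs:
    k=np.abs(p[:,0]-x)<.0025
    if k.sum()>20: E.append((x,p[k,1].min(),p[k,1].max()))
print(np.round(E,4)); print('xmax',p[:,0].max())
E
```

```text
rect ((520.2283935546875, -40.84147644042969), (76.97611236572266, 40.281436920166016), 6.203314304351807) n 9823
[[ 0.5    -0.0633 -0.0369]
 [ 0.505  -0.0627 -0.0362]
 [ 0.51   -0.0623 -0.0218]
 [ 0.515  -0.0617 -0.0217]
 [ 0.52   -0.061  -0.021 ]
 [ 0.525  -0.0605 -0.0204]
 [ 0.53   -0.0601 -0.0197]
 [ 0.535  -0.0596 -0.0189]
 [ 0.54   -0.059  -0.0186]
 [ 0.545  -0.0585 -0.0185]
 [ 0.55   -0.0579 -0.0177]
 [ 0.555  -0.0572 -0.0183]
 [ 0.56   -0.0554 -0.0287]]
xmax 0.559803061028912[ WARN:0@0.957] global loadsave.cpp:1063 imwrite_ Unsupported depth image for selected encoder is fallbacked to CV_8U.
```

View pics/mask.png

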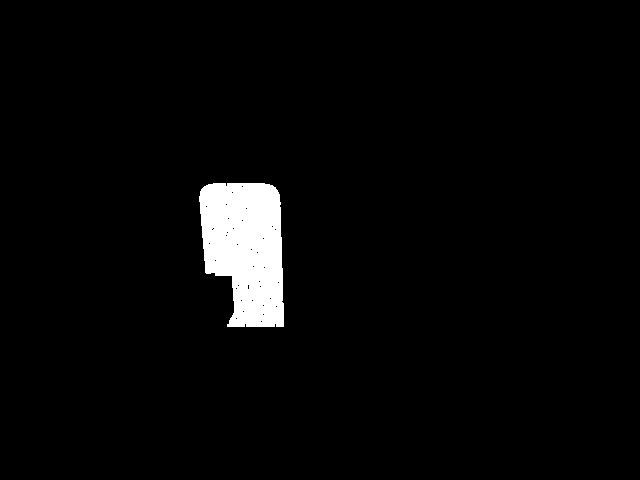

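```bash
python3 - <<'E'
from h import *
plan([.5088,-.0421,.025],-83.8,.02,n=4)
E
```

```text
t 8.65 pos [ 0.5134 -0.0839  0.0291] rot [ 0.9984  0.054   0.0163 -0.0022] F [ 0.3 -0.2 -0.2] op 1.001
toolyaz -83.8 q7 -1.4
{"jaw":0,"dx":-0.0000,"dy":-0.0105,"dz":0.0010,"yaw":-0.0000}
{"jaw":0,"dx":-0.0000,"dy":-0.0105,"dz":0.0010,"yaw":-0.0000}
{"jaw":0,"dx":-0.0000,"dy":-0.0105,"dz":0.0010,"yaw":-0.0000}
{"jaw":0,"dx":-0.0000,"dy":-0.0105,"dz":0.0010,"yaw":-0.0000}
```

>>> play_rows([
  {"jaw":0,"dx":0,"dy":-0.012,"dz":0.001,"yaw":0},
  {"jaw":0,"dx":0,"dy":-0.012,"dz":0.001,"yaw":0},
  {"jaw":0,"dx":0,"dy":-0.01,"dz":0.001,"yaw":0},
  {"jaw":0,"dx":0,"dy":-0.004,"dz":0,"yaw":0},
  {"jaw":0,"dx":0,"dy":0,"dz":0,"yaw":0},
])

```text
clock: 9.15
tool_pos: [0.5087, -0.0396, 0.0258]
eef_rot: [0.998, 0.056, 0.016, -0.003]
contact_force: [-0.5, -0.4, 1.0]
opening: 0.999
```

```bash
python3 - <<'E'
from h import *
d=snap('wrist');save(d,'w5.png');stone(d)
plan([.5088,-.0421,.004],-83.8,.01)
E
```

```text
rect ((521.0345458984375, -40.63090133666992), (75.30763244628906, 40.190216064453125), 6.18709135055542) n 11161
t 9.2 pos [ 0.5087 -0.04    0.0258] rot [ 0.9983  0.0561  0.016  -0.0032] F [-0.   0.7 -0.2] op 0.999
toolyaz -83.56 q7 -1.44
{"jaw":0,"dx":-0.0001,"dy":0.0007,"dz":0.0073,"yaw":0.0014}
{"jaw":0,"dx":-0.0001,"dy":0.0007,"dz":0.0073,"yaw":0.0014}
{"jaw":0,"dx":-0.0001,"dy":0.0007,"dz":0.0073,"yaw":0.0014}[ WARN:0@1.011] global loadsave.cpp:1063 imwrite_ Unsupported depth image for selected encoder is fallbacked to CV_8U.
```

View pics/w5.png

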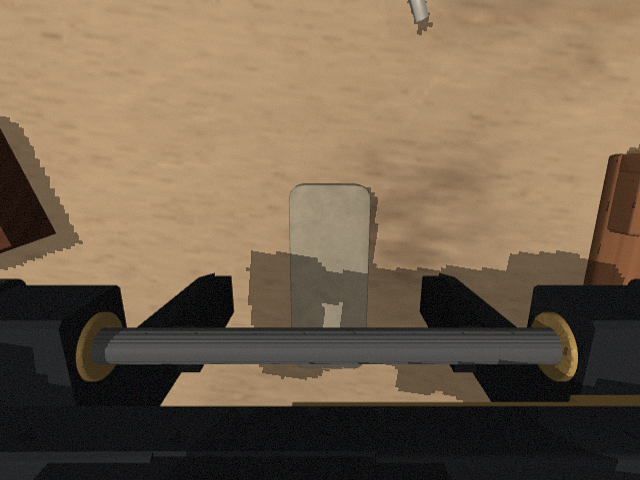

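Stone lies flat and centred between the open fingers, around (330,260). Lowering and closing.

>>> play_rows([
  {"jaw":0,"dx":0,"dy":0.001,"dz":0.009,"yaw":0.001},
  {"jaw":0,"dx":0,"dy":0.001,"dz":0.007,"yaw":0},
  {"jaw":0,"dx":0,"dy":0,"dz":0.004,"yaw":0},
  {"jaw":0,"dx":0,"dy":0,"dz":0.002,"yaw":0},
  {"jaw":0.4,"dx":0,"dy":0,"dz":0.001,"yaw":0},
])

```text
clock: 9.7
tool_pos: [0.51, -0.0448, 0.0006]
eef_rot: [0.998, 0.054, 0.016, -0.002]
contact_force: [-0.6, -7.8, 15.0]
opening: 0.929
```

>>> play_rows([
  {"jaw":1,"dx":0,"dy":0,"dz":0,"yaw":0},
  {"jaw":1,"dx":0,"dy":0,"dz":0,"yaw":0},
  {"jaw":1,"dx":0,"dy":0,"dz":0,"yaw":0},
  {"jaw":1,"dx":0,"dy":0,"dz":0,"yaw":0},
  {"jaw":1,"dx":0,"dy":0,"dz":0,"yaw":0},
])

```text
clock: 10.2
tool_pos: [0.5103, -0.0457, 0.0008]
eef_rot: [0.998, 0.053, 0.017, -0.002]
contact_force: [-0.9, 0.4, 0.2]
opening: 0.48
```

>>> play_rows([
  {"jaw":1,"dx":0,"dy":0,"dz":0,"yaw":0},
  {"jaw":1,"dx":0,"dy":0,"dz":0,"yaw":0},
  {"jaw":1,"dx":0,"dy":0,"dz":0,"yaw":0},
  {"jaw":1,"dx":0,"dy":0,"dz":-0.01,"yaw":0},
  {"jaw":1,"dx":0,"dy":0,"dz":-0.02,"yaw":0},
])

```text
clock: 10.7
tool_pos: [0.5077, -0.0454, 0.03]
eef_rot: [0.998, 0.053, 0.014, -0.002]
contact_force: [0.2, 0.5, -1.3]
opening: 0.452
```

```bash
python3 - <<'E'
from h import *
d=snap('wrist');save(d,'w6.png');d=snap('side');save(d,'s6.png',(200,180,360,300),5)
plan([.5088,-.0421,.09],-83.8,.025,jaw=1)
E
```

```text
t 10.8 pos [ 0.5095 -0.0456  0.0322] rot [ 0.9984  0.0533  0.017  -0.0017] F [ 0.3 -0.4 -1.1] op 0.454
toolyaz -83.88 q7 -1.44
{"jaw":1,"dx":-0.0001,"dy":-0.0012,"dz":-0.0193,"yaw":-0.0005}
{"jaw":1,"dx":-0.0001,"dy":-0.0012,"dz":-0.0193,"yaw":-0.0005}
{"jaw":1,"dx":-0.0001,"dy":-0.0012,"dz":-0.0193,"yaw":-0.0005}
```

View pics/s6.png

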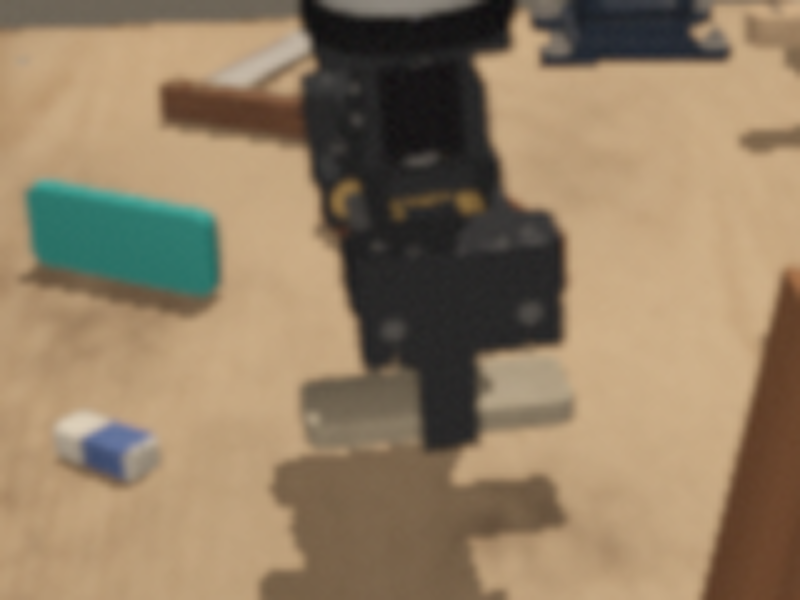

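```bash
python3 - <<'E'
from h import *
s=r.get_state();d=snap('wrist')
T=np.eye(4);T[:3,:3]=R.from_quat(s['eef_rot']).as_matrix();T[:3,3]=s['tool_pos']
P=world(d);Q=(P-T[:3,3])@T[:3,:3]
m=(Q[...,0]>.015)&(Q[...,0]<.07)&(np.abs(Q[...,1])<.03)&(Q[...,2]>-.02)&(Q[...,2]<.002)
p=Q[m];print(len(p),p.min(0),p.max(0),np.median(p,0));print(cv2.minAreaRect((p[:,:2]*1000).astype(np.float32)))
print(np.polyfit(p[:,0],p[:,2],1))
plan([.5312,-.2174,.055],-84.5,.03,jaw=1)
E
```

```text
7590 [ 0.01500012 -0.01890644 -0.01173984] [0.04925929 0.02127121 0.00139753] [ 0.03285844  0.0009944  -0.00897319]
((32.11708068847656, 1.1780529022216797), (40.16316223144531, 34.261962890625), 89.93867492675781)
[ 0.05355132 -0.01059436]
t 10.85 pos [ 0.5093 -0.0455  0.0314] rot [ 0.9984  0.0534  0.0166 -0.0018] F [ 1.  -0.2 -0.9] op 0.448
toolyaz -83.88 q7 -1.44
{"jaw":1,"dx":0.0006,"dy":0.0289,"dz":-0.0039,"yaw":0.0018}
{"jaw":1,"dx":0.0006,"dy":0.0289,"dz":-0.0039,"yaw":0.0018}
{"jaw":1,"dx":0.0007,"dy":0.0289,"dz":-0.0039,"yaw":0.0018}
{"jaw":1,"dx":0.0007,"dy":0.0289,"dz":-0.0039,"yaw":0.0018}
{"jaw":1,"dx":0.0008,"dy":0.0289,"dz":-0.0039,"yaw":0.0018}
{"jaw":1,"dx":0.0008,"dy":0.0289,"dz":-0.0039,"yaw":0.0018}
```

>>> play_rows([
  {"jaw":1,"dx":0.001,"dy":0.029,"dz":-0.01,"yaw":0.002},
  {"jaw":1,"dx":0.001,"dy":0.029,"dz":-0.01,"yaw":0.002},
  {"jaw":1,"dx":0.001,"dy":0.029,"dz":-0.005,"yaw":0.002},
  {"jaw":1,"dx":0.001,"dy":0.029,"dz":0,"yaw":0.002},
  {"jaw":1,"dx":0.001,"dy":0.029,"dz":0,"yaw":0.002},
])

```text
clock: 11.35
tool_pos: [0.529, -0.1863, 0.0547]
eef_rot: [0.998, 0.055, 0.015, -0.005]
contact_force: [0.7, -0.0, -0.8]
opening: 0.449
```

```bash
python3 - <<'E'
from h import *
plan([.5312,-.2174,.05],-84.5,.01,jaw=1)
E
```

```text
t 11.35 pos [ 0.529  -0.1863  0.0547] rot [ 0.9984  0.0546  0.0151 -0.0048] F [ 0.7 -0.  -0.8] op 0.449
toolyaz -83.74 q7 -1.27
{"jaw":1,"dx":-0.0003,"dy":0.0078,"dz":0.0012,"yaw":0.0033}
{"jaw":1,"dx":-0.0003,"dy":0.0078,"dz":0.0012,"yaw":0.0033}
{"jaw":1,"dx":-0.0003,"dy":0.0078,"dz":0.0012,"yaw":0.0033}
{"jaw":1,"dx":-0.0002,"dy":0.0078,"dz":0.0012,"yaw":0.0033}
```

>>> play_rows([
  {"jaw":1,"dx":-0.001,"dy":0.01,"dz":0.002,"yaw":0.005},
  {"jaw":1,"dx":0,"dy":0.008,"dz":0.002,"yaw":0.005},
  {"jaw":1,"dx":0,"dy":0.006,"dz":0,"yaw":0.003},
  {"jaw":1,"dx":0,"dy":0.002,"dz":0,"yaw":0},
  {"jaw":1,"dx":0,"dy":0,"dz":0,"yaw":0},
])

```text
clock: 11.85
tool_pos: [0.5293, -0.2141, 0.0482]
eef_rot: [0.999, 0.046, 0.014, -0.005]
contact_force: [-0.1, 0.2, -0.4]
opening: 0.453
```

```bash
python3 - <<'E'
from h import *
plan([.5312,-.2174,.03],-84.5,.01,jaw=1)
d=snap('wrist');save(d,'w7.png');d2=snap('side');save(d2,'s7.png',(220,220,380,340),5)
P=world(d)
th=np.radians(5.5);c0=np.array([.5312,-.2174]);R2=np.array([[np.cos(th),-np.sin(th)],[np.sin(th),np.cos(th)]])
Q=(P[...,:2]-c0)@R2
m=(P[...,2]>.019)&(P[...,2]<.025)&(Q[...,0]>.02)&(Q[...,0]<.063)&(np.abs(Q[...,1])<.05);q=Q[m];print('rim y',np.percentile(q[:,1],[.5,99.5]),'xmax',np.percentile(q[:,0],[1,99]))
z0=r.get_state()['tool_pos'][2]
m=(P[...,2]>z0+.003)&(P[...,2]<z0+.016)&(Q[...,0]>.015)&(Q[...,0]<.06)&(np.abs(Q[...,1])<.03);q=Q[m];print('stone',np.percentile(q[:,1],[.5,99.5]),q[:,0].max(),cv2.minAreaRect((q*1000).astype(np.float32)),np.polyfit(q[:,0],P[m][:,2],1))
m=(P[...,2]<.012)&(P[...,2]>.003)&(Q[...,0]>.03)&(Q[...,0]<.06)&(np.abs(Q[...,1])<.026);q=Q[m];print('bed',m.sum(),np.percentile(q[:,1],[.5,99.5]),np.percentile(q[:,0],[1,99]))
E
```

```text
t 11.85 pos [ 0.5293 -0.2141  0.0482] rot [ 0.9988  0.0461  0.0136 -0.0055] F [-0.1  0.2 -0.4] op 0.453
toolyaz -84.71 q7 -1.25
{"jaw":1,"dx":0.0008,"dy":0.0017,"dz":0.0091,"yaw":-0.0018}
{"jaw":1,"dx":0.0008,"dy":0.0017,"dz":0.0091,"yaw":-0.0018}
rim y [-0.04391319  0.03912863] xmax [0.02531513 0.06159847]
stone [-0.01754263  0.02168785] 0.047463797859566934 ((31.21369743347168, 2.1230392456054688), (40.10126495361328, 32.49705505371094), 89.84671783447266) [-0.01587231  0.05848655]
bed 1318 [-0.02500084  0.02007351] [0.03382532 0.05113472]
```

View pics/w7.png

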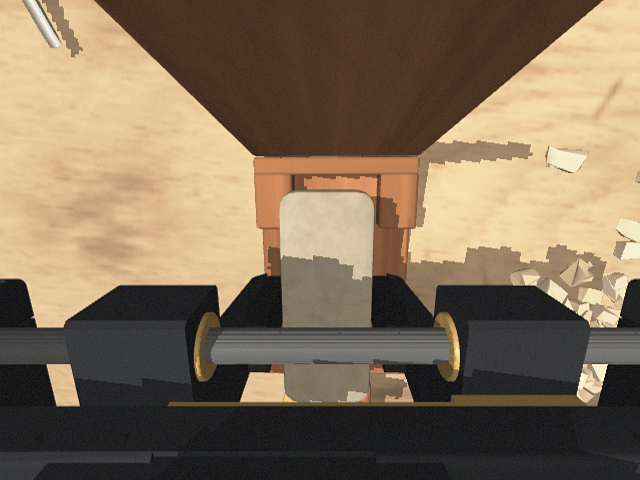

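View pics/s7.png

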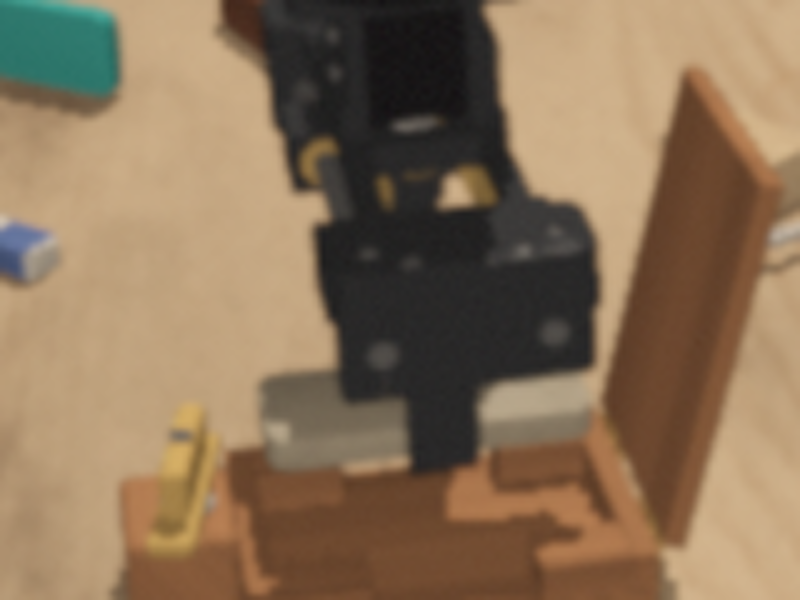

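>>> play_rows([
  {"jaw":1,"dx":0.001,"dy":0.002,"dz":0.006,"yaw":0},
  {"jaw":1,"dx":0.001,"dy":0.002,"dz":0.005,"yaw":0},
  {"jaw":1,"dx":0,"dy":0,"dz":0.003,"yaw":0},
  {"jaw":1,"dx":0,"dy":0,"dz":0,"yaw":0},
  {"jaw":1,"dx":0,"dy":0,"dz":0,"yaw":0},
])

```text
clock: 12.45
tool_pos: [0.5328, -0.2152, 0.0329]
eef_rot: [0.999, 0.048, 0.014, -0.006]
contact_force: [-0.4, -1.0, -1.0]
opening: 0.453
```

```bash
cat > m.py <<'E'
from h import *
plan([.5313,-.2178,.02],-84.5,.01,jaw=1)
d=snap('wrist');save(d,'w8.png',(220,130,440,420),2.05)
P=world(d)
th=np.radians(5.5);c0=np.array([.5312,-.2174]);R2=np.array([[np.cos(th),-np.sin(th)],[np.sin(th),np.cos(th)]])
Q=(P[...,:2]-c0)@R2
z0=r.get_state()['tool_pos'][2]
m=(P[...,2]>.019)&(P[...,2]<.025)&(Q[...,0]>.02)&(Q[...,0]<.063)&(np.abs(Q[...,1])<.05);q=Q[m];print('rim y',np.percentile(q[:,1],[.5,99.5]),'xmax',np.percentile(q[:,0],[1,99]))
m=(P[...,2]>max(z0+.003,.026))&(P[...,2]<z0+.016)&(Q[...,0]>.015)&(Q[...,0]<.06)&(np.abs(Q[...,1])<.03);q=Q[m];print('stone',np.percentile(q[:,1],[.5,99.5]),q[:,0].max(),cv2.minAreaRect((q*1000).astype(np.float32)),np.polyfit(q[:,0],P[m][:,2],1))
m=(P[...,2]<.012)&(P[...,2]>.003)&(Q[...,0]>.03)&(Q[...,0]<.06)&(np.abs(Q[...,1])<.027);q=Q[m];print('bed',m.sum(),np.percentile(q[:,1],[.5,99.5]),np.percentile(q[:,0],[1,99]))
E
python3 m.py
```

```text
t 12.45 pos [ 0.5328 -0.2152  0.0329] rot [ 0.9987  0.048   0.0136 -0.0063] F [-0.4 -1.  -1. ] op 0.453
toolyaz -84.49 q7 -1.24
{"jaw":1,"dx":-0.0009,"dy":0.0012,"dz":0.0064,"yaw":0.0001}
{"jaw":1,"dx":-0.0009,"dy":0.0012,"dz":0.0064,"yaw":0.0001}
rim y [-0.04389953  0.03914604] xmax [0.02505729 0.06137602]
stone [-0.0188559   0.02039804] 0.05082271369554292 ((32.91734313964844, 0.8161907196044922), (40.12665557861328, 35.818641662597656), 89.98075866699219) [-0.01399143  0.04313778]
bed 692 [-0.02506207  0.0201832 ] [0.03103588 0.05083903]
```

View pics/w8.png

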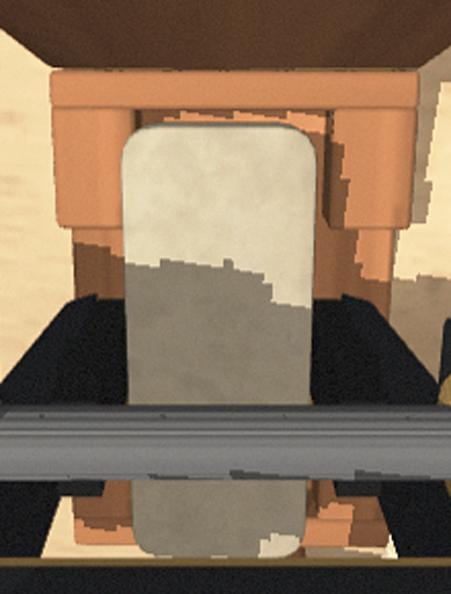

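>>> play_rows([
  {"jaw":1,"dx":-0.001,"dy":0.002,"dz":0.001,"yaw":0},
  {"jaw":1,"dx":-0.0005,"dy":0.001,"dz":0.001,"yaw":0},
  {"jaw":1,"dx":0,"dy":0.0005,"dz":0,"yaw":0},
  {"jaw":1,"dx":0,"dy":0,"dz":0,"yaw":0},
  {"jaw":1,"dx":0,"dy":0,"dz":0,"yaw":0},
])

```text
clock: 13.0
tool_pos: [0.5316, -0.2195, 0.0311]
eef_rot: [0.999, 0.048, 0.014, -0.006]
contact_force: [0.5, 0.6, -0.4]
opening: 0.453
```

```bash
python3 m.py
```

```text
t 13.0 pos [ 0.5316 -0.2195  0.0311] rot [ 0.9987  0.0477  0.0138 -0.0061] F [ 0.5  0.6 -0.4] op 0.453
toolyaz -84.52 q7 -1.24
{"jaw":1,"dx":-0.0000,"dy":-0.0009,"dz":0.0055,"yaw":-0.0002}
{"jaw":1,"dx":-0.0000,"dy":-0.0009,"dz":0.0055,"yaw":-0.0002}
rim y [-0.04391994  0.03906109] xmax [0.02502465 0.06153401]
stone [-0.02303946  0.0162497 ] 0.04916462217067702 ((32.089866638183594, -3.358814239501953), (34.15899658203125, 40.254276275634766), 0.03399677202105522) [-0.01242065  0.04128754]
bed 943 [-0.02501396  0.02021437] [0.04369454 0.05129982]
```

View pics/w8.png

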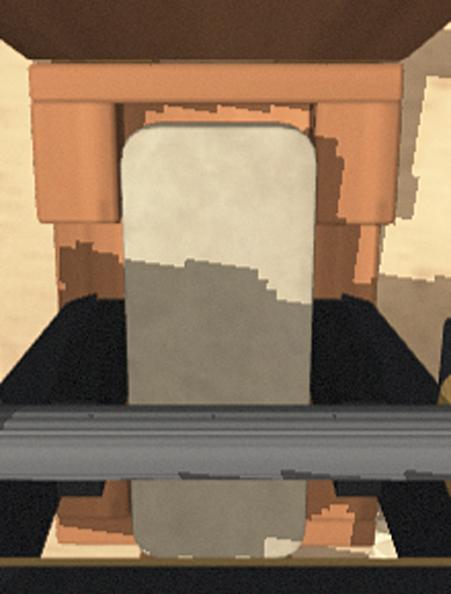

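>>> play_rows([
  {"jaw":1,"dx":0,"dy":-0.001,"dz":0.005,"yaw":0},
  {"jaw":1,"dx":0,"dy":0,"dz":0.004,"yaw":0},
  {"jaw":1,"dx":0,"dy":0,"dz":0.003,"yaw":0},
  {"jaw":1,"dx":0,"dy":0,"dz":0,"yaw":0},
  {"jaw":1,"dx":0,"dy":0,"dz":0,"yaw":0},
])

```text
clock: 13.55
tool_pos: [0.5318, -0.2179, 0.0177]
eef_rot: [0.999, 0.048, 0.014, -0.006]
contact_force: [-0.4, -0.3, -1.0]
opening: 0.446
```

```bash
python3 m.py
```

```text
t 13.55 pos [ 0.5318 -0.2179  0.0177] rot [ 0.9987  0.048   0.0136 -0.0062] F [-0.4 -0.3 -1. ] op 0.446
toolyaz -84.49 q7 -1.24
{"jaw":1,"dx":-0.0005,"dy":-0.0001,"dz":-0.0023,"yaw":0.0002}
rim y [-0.04386274  0.03907229] xmax [0.02506117 0.06160965]
stone [-0.02127342  0.01789228] 0.04940979491284873 ((32.211143493652344, -1.7207584381103516), (39.9724235534668, 34.40095138549805), 89.97582244873047) [-0.00704912  0.02779661]
bed 893 [-0.02503411  0.02019503] [0.03114315 0.05123022]
```

View pics/w8.png

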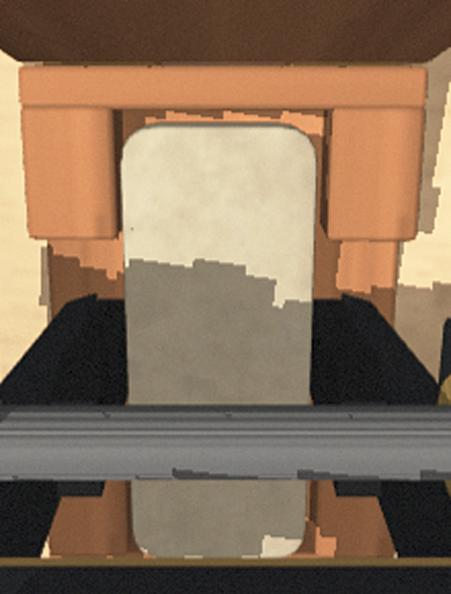

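>>> play_rows([
  {"jaw":1,"dx":0,"dy":0,"dz":0.003,"yaw":0},
  {"jaw":1,"dx":0,"dy":0,"dz":0.003,"yaw":0},
  {"jaw":1,"dx":0,"dy":0,"dz":0.002,"yaw":0},
  {"jaw":1,"dx":0,"dy":0,"dz":0.001,"yaw":0},
  {"jaw":1,"dx":0,"dy":0,"dz":0,"yaw":0},
])

```text
clock: 14.1
tool_pos: [0.5323, -0.2179, 0.0091]
eef_rot: [0.999, 0.048, 0.014, -0.006]
contact_force: [-0.9, -0.3, -0.0]
opening: 0.449
```

```bash
python3 m.py
```

```text
t 14.1 pos [ 0.5323 -0.2179  0.0091] rot [ 0.9987  0.0479  0.014  -0.006 ] F [-0.9 -0.3 -0. ] op 0.449
toolyaz -84.49 q7 -1.24
{"jaw":1,"dx":-0.0005,"dy":-0.0001,"dz":-0.0055,"yaw":0.0001}
{"jaw":1,"dx":-0.0005,"dy":-0.0001,"dz":-0.0055,"yaw":0.0001}
rim y [-0.0437165   0.03890562] xmax [0.02118115 0.06136646]Traceback (most recent call last):
  File "m.py", line 9, in <module>
    m=(P[...,2]>max(z0+.003,.026))&(P[...,2]<z0+.016)&(Q[...,0]>.015)&(Q[...,0]<.06)&(np.abs(Q[...,1])<.03);q=Q[m];print('stone',np.percentile(q[:,1],[.5,99.5]),q[:,0].max(),cv2.minAreaRect((q*1000).astype(np.float32)),np.polyfit(q[:,0],P[m][:,2],1))
                                                                                                                                 ~~~~~~~~~~~~~^^^^^^^^^^^^^^^^^^
    return _quantile_unchecked(
        a, q, axis, out, overwrite_input, method, keepdims, weights)
    return _ureduce(a,
                    func=_quantile_ureduce_func,
    ...<5 lines>...
                    overwrite_input=overwrite_input,
                    method=method)
    r = func(a, **kwargs)
    result = _quantile(arr,
                       quantiles=q,
    ...<2 lines>...
                       out=out,
                       weights=wgt)
    slices_having_nans = np.isnan(arr[-1, ...])
                                  ~~~^^^^^^^^^
IndexError: index -1 is out of bounds for axis 0 with size 0
```

>>> play_rows([
  {"jaw":0.45,"dx":0,"dy":0,"dz":0,"yaw":0},
  {"jaw":0.3,"dx":0,"dy":0,"dz":0,"yaw":0},
  {"jaw":0.3,"dx":0,"dy":0,"dz":0,"yaw":0},
  {"jaw":0.3,"dx":0,"dy":0,"dz":0,"yaw":0},
  {"jaw":0.3,"dx":0,"dy":0,"dz":0,"yaw":0},
])

```text
clock: 14.65
tool_pos: [0.5326, -0.217, 0.0091]
eef_rot: [0.999, 0.048, 0.014, -0.006]
contact_force: [-1.0, -0.2, -0.1]
opening: 0.7
```

>>> play_rows([
  {"jaw":0.3,"dx":0,"dy":0,"dz":0,"yaw":0},
  {"jaw":0.3,"dx":0,"dy":0,"dz":-0.01,"yaw":0},
  {"jaw":0.3,"dx":0,"dy":0,"dz":-0.02,"yaw":0},
  {"jaw":0.3,"dx":0,"dy":0,"dz":-0.03,"yaw":0},
  {"jaw":0.3,"dx":-0.01,"dy":0,"dz":-0.03,"yaw":0},
])

```text
clock: 15.15
tool_pos: [0.519, -0.2189, 0.0992]
eef_rot: [0.999, 0.049, 0.012, -0.007]
contact_force: [0.1, 0.3, 1.4]
opening: 0.701
```

```bash
python3 - <<'E'
from h import *
s=st();print(np.round(s['q'],2))
d=snap('wrist');save(d,'w9.png');P=world(d)
th=np.radians(5.5);c0=np.array([.5312,-.2174]);R2=np.array([[np.cos(th),-np.sin(th)],[np.sin(th),np.cos(th)]])
Q=(P[...,:2]-c0)@R2
m=(P[...,2]>.019)&(P[...,2]<.025)&(Q[...,0]>.02)&(Q[...,0]<.063)&(np.abs(Q[...,1])<.05);q=Q[m];print('rim y',np.percentile(q[:,1],[.5,99.5]),'xmax',np.percentile(q[:,0],[1,99]),np.median(P[m][:,2]))
m=(P[...,2]>.014)&(np.abs(Q[...,0])<.053)&(np.abs(Q[...,1]+.002)<.0225);q=Q[m];print('stone',np.percentile(q,[.5,99.5],axis=0),np.percentile(P[m][:,2],[5,50,95]),np.polyfit(q[:,0],P[m][:,2],1))
E
```

```text
t 15.15 pos [ 0.519  -0.2189  0.0992] rot [ 0.9987  0.0487  0.0117 -0.0073] F [0.1 0.3 1.4] op 0.701
[ 0.38  0.81 -0.08  1.88  0.08  0.44 -1.23]
rim y [-0.04383057  0.03914979] xmax [0.021566   0.06146519] 0.021528842470292464
stone [[-0.04563588 -0.02398783]
 [ 0.0504791   0.02012336]] [0.01846093 0.2023429  0.24659961] [1.92936555 0.13802292]
```

View pics/w9.png

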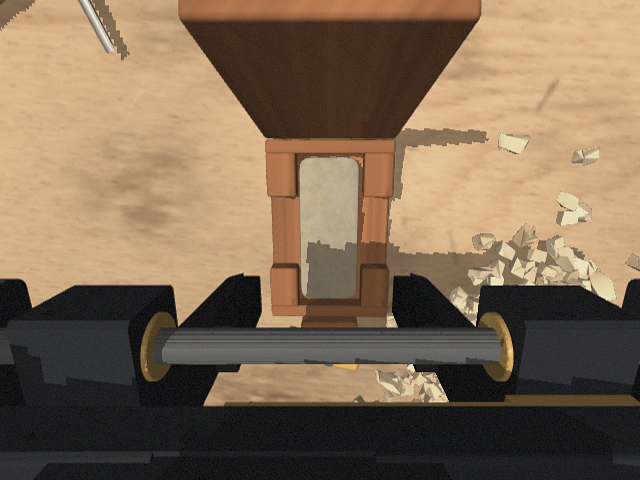

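>>> play_rows([
  {"jaw":1,"dx":0,"dy":0,"dz":-0.045,"yaw":0},
  {"jaw":1,"dx":0,"dy":0,"dz":-0.045,"yaw":0},
  {"jaw":1,"dx":0.03,"dy":0,"dz":-0.01,"yaw":0},
  {"jaw":1,"dx":0.045,"dy":0,"dz":0,"yaw":0},
  {"jaw":1,"dx":0.045,"dy":0,"dz":0,"yaw":0},
])

```text
clock: 15.7
tool_pos: [0.6297, -0.2166, 0.2138]
eef_rot: [0.999, 0.042, 0.01, -0.004]
contact_force: [0.6, -0.4, 0.3]
opening: 0.268
```

```bash
cat >> h.py <<'E'
TH=np.radians(5.5);C0=np.array([.5312,-.2174]);RC=np.array([[np.cos(TH),-np.sin(TH)],[np.sin(TH),np.cos(TH)]])
def case2w(x,y): return C0+RC@np.array([x,y])
def cpos():
    s=r.get_state();p=np.array(s['tool_pos']);c=(p[:2]-C0)@RC;print('case xyz mm',np.round(np.r_[c,p[2]]*1000,1))
E
python3 - <<'E'
from h import *
cpos();w=case2w(.13,0);plan([*w,.115],-84.5,.03,jaw=1)
print(np.round(r.get_state()['q'],2))
E
```

```text
case xyz mm [ 98.1  -8.6 213.8]
t 15.7 pos [ 0.6297 -0.2166  0.2138] rot [ 0.999   0.0424  0.01   -0.0039] F [ 0.6 -0.4  0.3] op 0.268
toolyaz -85.14 q7 -1.26
{"jaw":1,"dx":0.0079,"dy":-0.0022,"dz":0.0247,"yaw":-0.0028}
{"jaw":1,"dx":0.0079,"dy":-0.0022,"dz":0.0247,"yaw":-0.0028}
{"jaw":1,"dx":0.0080,"dy":-0.0022,"dz":0.0247,"yaw":-0.0028}
{"jaw":1,"dx":0.0080,"dy":-0.0022,"dz":0.0247,"yaw":-0.0028}
[ 0.31  0.76 -0.08  1.48  0.05  0.89 -1.26]
```

>>> play_rows([
  {"jaw":1,"dx":0.025,"dy":-0.003,"dz":0,"yaw":-0.005},
  {"jaw":1,"dx":0.008,"dy":-0.003,"dz":0.03,"yaw":-0.005},
  {"jaw":1,"dx":0,"dy":-0.002,"dz":0.035,"yaw":0},
  {"jaw":1,"dx":0,"dy":0,"dz":0.025,"yaw":0},
  {"jaw":1,"dx":0,"dy":0,"dz":0.006,"yaw":0},
])

```text
clock: 16.2
tool_pos: [0.6748, -0.2033, 0.1211]
eef_rot: [0.999, 0.049, 0.018, -0.002]
contact_force: [-1.4, 0.2, -1.2]
opening: 0.001
```

```bash
python3 - <<'E'
from h import *
cpos();st()
d=snap('side');save(d,'s10.png',(200,180,440,360),3.3)
E
```

```text
case xyz mm [144.3   0.3 121.1]
t 16.2 pos [ 0.6748 -0.2033  0.1211] rot [ 0.9986  0.0492  0.0176 -0.0023] F [-1.4  0.2 -1.2] op 0.001
```

View pics/s10.png

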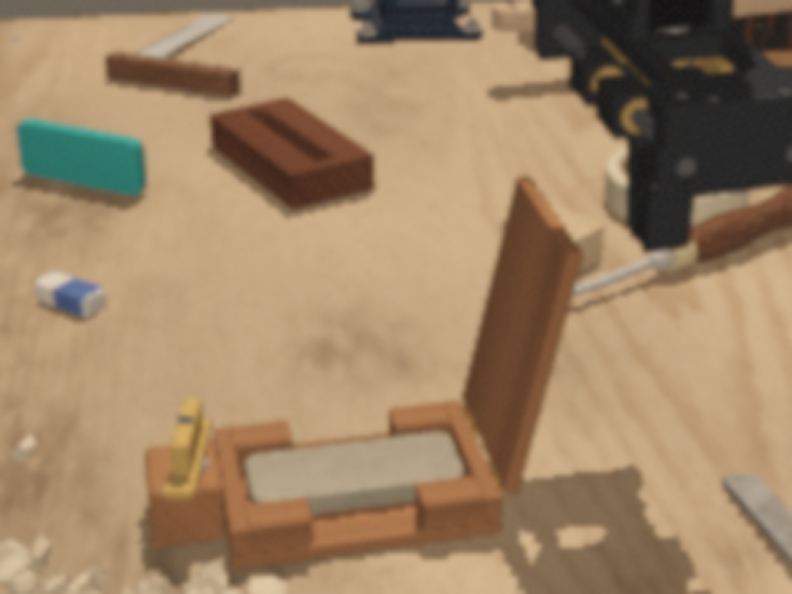

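>>> play_rows([
  {"jaw":1,"dx":-0.022,"dy":0,"dz":0,"yaw":0},
  {"jaw":1,"dx":-0.014,"dy":0,"dz":-0.001,"yaw":0},
  {"jaw":1,"dx":-0.01,"dy":0,"dz":-0.002,"yaw":0},
  {"jaw":1,"dx":-0.01,"dy":0,"dz":-0.002,"yaw":0},
  {"jaw":1,"dx":-0.01,"dy":0,"dz":-0.002,"yaw":0},
])

```text
clock: 16.75
tool_pos: [0.6117, -0.2117, 0.1332]
eef_rot: [0.999, 0.049, 0.024, -0.0]
contact_force: [1.1, 0.7, -0.4]
opening: 0.003
```

```bash
python3 - <<'E'
from h import *
cpos();st()
E
```

```text
case xyz mm [ 80.7  -2.  133.2]
t 16.75 pos [ 0.6117 -0.2117  0.1332] rot [ 9.985e-01  4.870e-02  2.400e-02 -4.000e-04] F [ 1.1  0.7 -0.4] op 0.003
```

>>> play_rows([
  {"jaw":1,"dx":-0.01,"dy":-0.001,"dz":0.003,"yaw":0},
  {"jaw":1,"dx":-0.012,"dy":0,"dz":0.003,"yaw":0},
  {"jaw":1,"dx":-0.012,"dy":0,"dz":0.004,"yaw":0},
  {"jaw":1,"dx":-0.012,"dy":0,"dz":0.005,"yaw":0},
  {"jaw":1,"dx":-0.012,"dy":0,"dz":0.006,"yaw":0},
])

```text
clock: 17.25
tool_pos: [0.5601, -0.219, 0.1189]
eef_rot: [0.998, 0.048, 0.034, 0.003]
contact_force: [0.6, 0.5, 1.6]
opening: 0.005
```

```bash
python3 - <<'E'
from h import *
cpos();st()
d=snap('side');save(d,'s11.png',(200,180,440,360),3.3)
E
```

```text
case xyz mm [ 28.6  -4.3 118.9]
t 17.25 pos [ 0.5601 -0.219   0.1189] rot [0.9982 0.0481 0.0344 0.003 ] F [0.6 0.5 1.6] op 0.005
```

View pics/s11.png

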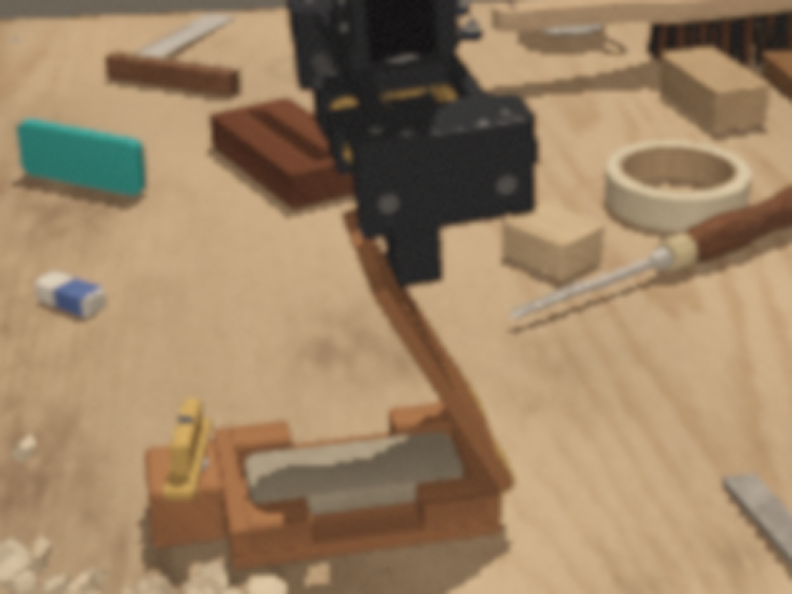

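>>> play_rows([
  {"jaw":1,"dx":-0.01,"dy":-0.001,"dz":0.006,"yaw":0},
  {"jaw":1,"dx":-0.01,"dy":-0.001,"dz":0.007,"yaw":0},
  {"jaw":1,"dx":-0.009,"dy":-0.001,"dz":0.008,"yaw":0},
  {"jaw":1,"dx":-0.009,"dy":0,"dz":0.009,"yaw":0},
  {"jaw":1,"dx":-0.008,"dy":0,"dz":0.01,"yaw":0},
])

```text
clock: 17.8
tool_pos: [0.5187, -0.2242, 0.0812]
eef_rot: [0.998, 0.047, 0.039, 0.006]
contact_force: [-0.5, 1.0, 0.9]
opening: 0.006
```

```bash
python3 - <<'E'
from h import *
cpos();st()
E
```

```text
case xyz mm [-13.1  -5.6  81.2]
t 17.8 pos [ 0.5187 -0.2242  0.0812] rot [0.9981 0.0468 0.0394 0.0061] F [-0.5  1.   0.9] op 0.006
```

>>> play_rows([
  {"jaw":1,"dx":-0.006,"dy":-0.001,"dz":0.009,"yaw":0},
  {"jaw":1,"dx":-0.005,"dy":-0.001,"dz":0.01,"yaw":0},
  {"jaw":1,"dx":-0.004,"dy":-0.001,"dz":0.01,"yaw":0},
  {"jaw":1,"dx":-0.003,"dy":0,"dz":0.01,"yaw":0},
  {"jaw":1,"dx":-0.001,"dy":0,"dz":0.006,"yaw":0},
])

```text
clock: 18.3
tool_pos: [0.5046, -0.2261, 0.0367]
eef_rot: [0.998, 0.046, 0.042, 0.008]
contact_force: [-0.4, 0.3, 0.4]
opening: 0.008
```

```bash
python3 - <<'E'
from h import *
cpos();st()
E
```

```text
case xyz mm [-27.3  -6.1  36.7]
t 18.3 pos [ 0.5046 -0.2261  0.0367] rot [0.998  0.0458 0.0418 0.0082] F [-0.4  0.3  0.4] op 0.008
```

>>> play_rows([
  {"jaw":1,"dx":0,"dy":0,"dz":0.004,"yaw":0},
  {"jaw":1,"dx":0,"dy":0,"dz":0.003,"yaw":0},
  {"jaw":1,"dx":0,"dy":0,"dz":0.003,"yaw":0},
  {"jaw":1,"dx":0,"dy":0,"dz":0.002,"yaw":0},
  {"jaw":1,"dx":0,"dy":0,"dz":0.002,"yaw":0},
])

```text
clock: 18.8
tool_pos: [0.505, -0.2263, 0.0309]
eef_rot: [0.998, 0.046, 0.042, 0.009]
contact_force: [-4.1, 2.1, 15.3]
opening: 0.006
```

```bash
python3 - <<'E'
from h import *
cpos();st()
d=snap('side');save(d,'s12.png',(200,180,440,360),3.3)
E
```

```text
case xyz mm [-26.9  -6.4  30.9]
t 18.8 pos [ 0.505  -0.2263  0.0309] rot [0.998  0.0458 0.0422 0.0093] F [-4.1  2.1 15.3] op 0.006
```

View pics/s12.png

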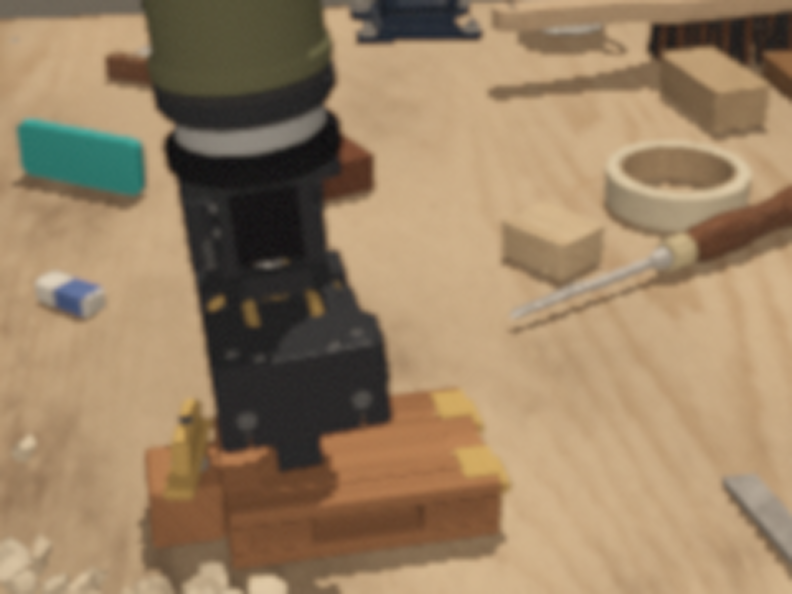

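>>> play_rows([
  {"jaw":1,"dx":0,"dy":0,"dz":-0.01,"yaw":0},
  {"jaw":0.5,"dx":0,"dy":0,"dz":-0.03,"yaw":0.0},
  {"jaw":0.4,"dx":0,"dy":0,"dz":-0.035,"yaw":0},
  {"jaw":0.4,"dx":-0.01,"dy":0,"dz":-0.02,"yaw":0},
  {"jaw":0.4,"dx":-0.01,"dy":0,"dz":-0.005,"yaw":0},
])

```text
clock: 19.35
tool_pos: [0.4796, -0.2265, 0.1331]
eef_rot: [0.998, 0.047, 0.045, 0.01]
contact_force: [0.8, -0.3, -0.0]
opening: 0.346
```

```bash
python3 - <<'E'
from h import *
cpos();s=st();print(np.round(s['q'],2),R.from_quat(s['eef_rot']).as_matrix()[:,2])
d=snap('side');P=world(d);save(d,'s13.png',(200,180,440,360),3.3)
Q=(P[...,:2]-C0)@RC
m=(np.abs(Q[...,0])<.055)&(np.abs(Q[...,1])<.038)&(P[...,2]<.06)&(P[...,2]>.02)
q=Q[m];print(m.sum(),np.polyfit(q[:,0],P[m][:,2],1),np.median(P[m][:,2]))
w=case2w(-.076,0);print(w);plan([*w,.10],-7.1,.03,jaw=.4)
E
```

```text
case xyz mm [-52.2  -4.1 133.1]
t 19.35 pos [ 0.4796 -0.2265  0.1331] rot [0.9978 0.0471 0.0449 0.01  ] F [ 0.8 -0.3 -0. ] op 0.346
[ 0.41  0.71 -0.08  2.03  0.11  0.32 -1.23] [ 0.09054762 -0.01563526 -0.99576938]
1969 [0.0026585  0.03029737] 0.030323962438165264
[ 0.45554989 -0.22468428]
t 19.4 pos [ 0.4773 -0.2268  0.1327] rot [0.9979 0.0464 0.0435 0.0098] F [-2.  -0.1  0.1] op 0.388
toolyaz -84.73 q7 -1.23
{"jaw":0.4,"dx":-0.0021,"dy":-0.0004,"dz":0.0033,"yaw":-0.1355}
{"jaw":0.4,"dx":-0.0021,"dy":-0.0007,"dz":0.0033,"yaw":-0.1355}
{"jaw":0.4,"dx":-0.0020,"dy":-0.0010,"dz":0.0033,"yaw":-0.1355}
{"jaw":0.4,"dx":-0.0018,"dy":-0.0012,"dz":0.0033,"yaw":-0.1355}
{"jaw":0.4,"dx":-0.0016,"dy":-0.0015,"dz":0.0033,"yaw":-0.1355}
{"jaw":0.4,"dx":-0.0014,"dy":-0.0017,"dz":0.0033,"yaw":-0.1355}
{"jaw":0.4,"dx":-0.0012,"dy":-0.0018,"dz":0.0033,"yaw":-0.1355}
{"jaw":0.4,"dx":-0.0009,"dy":-0.0020,"dz":0.0033,"yaw":-0.1355}
{"jaw":0.4,"dx":-0.0006,"dy":-0.0021,"dz":0.0033,"yaw":-0.1355}
{"jaw":0.4,"dx":-0.0004,"dy":-0.0022,"dz":0.0033,"yaw":-0.1355}
```

View pics/s13.png

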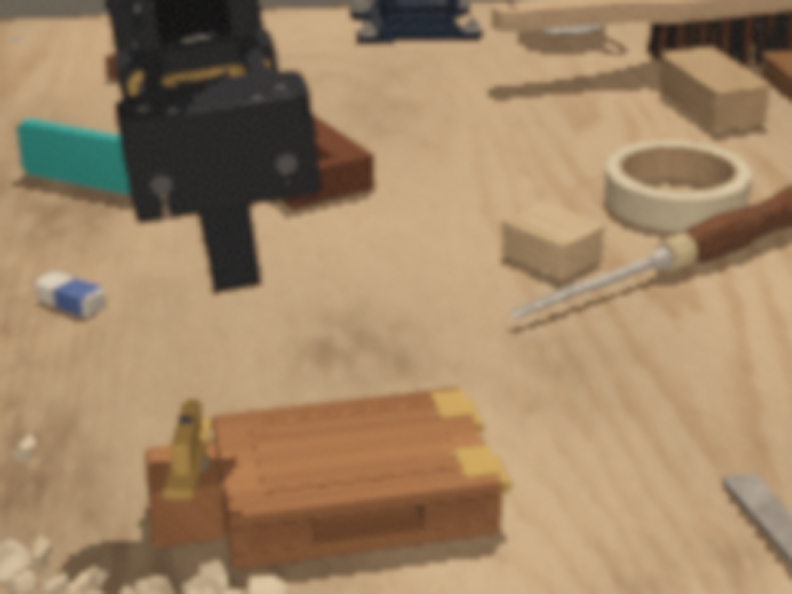

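>>> play_rows([
  {"jaw":0.4,"dx":-0.002,"dy":0,"dz":0.003,"yaw":-0.136},
  {"jaw":0.4,"dx":-0.002,"dy":-0.001,"dz":0.003,"yaw":-0.136},
  {"jaw":0.4,"dx":-0.002,"dy":-0.001,"dz":0.003,"yaw":-0.136},
  {"jaw":0.4,"dx":-0.002,"dy":-0.001,"dz":0.003,"yaw":-0.136},
  {"jaw":0.4,"dx":-0.002,"dy":-0.0015,"dz":0.003,"yaw":-0.136},
])

```text
clock: 19.9
tool_pos: [0.4662, -0.2261, 0.1128]
eef_rot: [0.921, 0.388, 0.037, 0.023]
contact_force: [0.6, -0.5, 0.5]
opening: 0.6
```

>>> play_rows([
  {"jaw":0.4,"dx":-0.001,"dy":-0.002,"dz":0.003,"yaw":-0.136},
  {"jaw":0.4,"dx":-0.001,"dy":-0.002,"dz":0.003,"yaw":-0.136},
  {"jaw":0.4,"dx":-0.001,"dy":-0.002,"dz":0.003,"yaw":-0.136},
  {"jaw":0.4,"dx":-0.0005,"dy":-0.002,"dz":0.003,"yaw":-0.13},
  {"jaw":0.4,"dx":0,"dy":-0.002,"dz":0,"yaw":-0.12},
])

```text
clock: 20.4
tool_pos: [0.4542, -0.2227, 0.0931]
eef_rot: [0.737, 0.675, 0.027, 0.029]
contact_force: [-0.7, -0.3, 0.5]
opening: 0.603
```

```bash
python3 - <<'E'
from h import *
cpos();plan([.4556,-.2246,.065],-7.1,.03,jaw=.4);s=r.get_state();print(np.round(s['q'],2),R.from_quat(s['eef_rot']).as_matrix()[:,2])
E
```

```text
case xyz mm [-77.1   2.1  93.1]
t 20.4 pos [ 0.4542 -0.2227  0.0931] rot [0.7366 0.6752 0.0267 0.0288] F [-0.7 -0.3  0.5] op 0.603
toolyaz -4.98 q7 -0.45
{"jaw":0.4,"dx":-0.0018,"dy":0.0015,"dz":0.0281,"yaw":0.0370}
[ 0.56  0.78 -0.29  2.1   0.74  0.27 -0.45] [ 0.07822268 -0.00628091 -0.99691613]
```

>>> play_rows([
  {"jaw":0.4,"dx":-0.002,"dy":0.002,"dz":0.012,"yaw":0.037},
  {"jaw":0.4,"dx":0,"dy":0.001,"dz":0.01,"yaw":0},
  {"jaw":0.4,"dx":0,"dy":0,"dz":0.004,"yaw":0},
  {"jaw":0.4,"dx":0,"dy":0,"dz":0,"yaw":0},
  {"jaw":0.4,"dx":0,"dy":0,"dz":0,"yaw":0},
])

```text
clock: 20.9
tool_pos: [0.4573, -0.2237, 0.0623]
eef_rot: [0.748, 0.663, 0.027, 0.025]
contact_force: [0.2, 0.2, 1.2]
opening: 0.597
```

```bash
python3 - <<'E'
from h import *
cpos();plan([.4556,-.2246,.041],-7.1,.03,jaw=.4)
d=snap('wrist');save(d,'w14.png')
d=snap('top');save(d,'t14.png',(380,220,500,360),4);d=snap('side');save(d,'s14.png',(200,240,340,360),5)
E
```

```text
case xyz mm [-74.1   0.8  62.3]
t 20.9 pos [ 0.4573 -0.2237  0.0623] rot [0.7481 0.6626 0.0269 0.0247] F [0.2 0.2 1.2] op 0.597
toolyaz -6.96 q7 -0.5
{"jaw":0.4,"dx":-0.0011,"dy":-0.0016,"dz":0.0213,"yaw":0.0025}
```

View pics/w14.png

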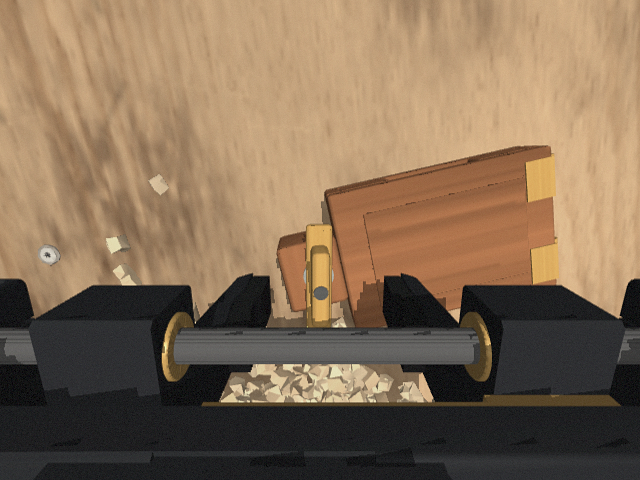

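View pics/s14.png

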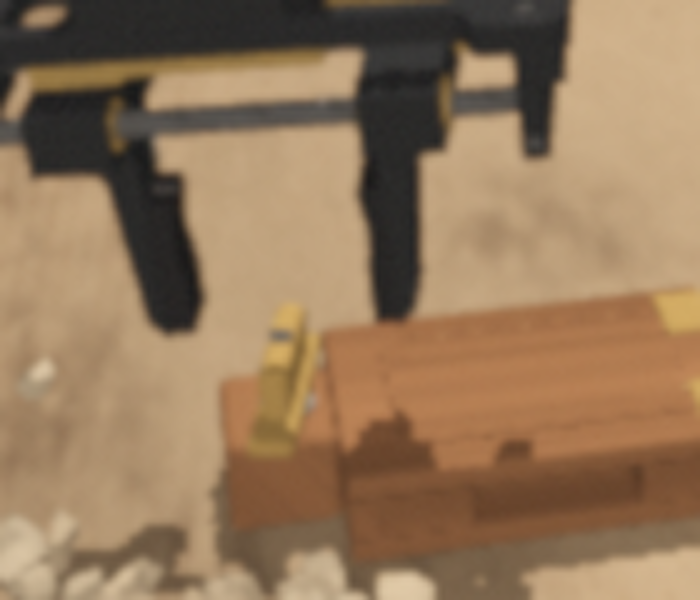

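>>> play_rows([
  {"jaw":0.4,"dx":-0.001,"dy":-0.0015,"dz":0.01,"yaw":0},
  {"jaw":0.5,"dx":0,"dy":0,"dz":0.007,"yaw":0},
  {"jaw":0.6,"dx":0,"dy":0,"dz":0.003,"yaw":0},
  {"jaw":0.7,"dx":0,"dy":0,"dz":0.001,"yaw":0},
  {"jaw":0.75,"dx":0,"dy":0,"dz":0,"yaw":0},
], squeeze=12)

```text
clock: 21.55
tool_pos: [0.4588, -0.2251, 0.0425]
eef_rot: [0.748, 0.662, 0.028, 0.027]
contact_force: [0.0, -0.8, -0.5]
opening: 0.26
```

```bash
python3 - <<'E'
from h import *
cpos();plan([.4556,-.2246,.041],-7.1,.03,jaw=.4)
E
```

```text
case xyz mm [-72.8  -0.7  42.5]
t 21.55 pos [ 0.4588 -0.2251  0.0425] rot [0.7482 0.6624 0.028  0.0266] F [ 0.  -0.8 -0.5] op 0.26
toolyaz -6.97 q7 -0.52
{"jaw":0.4,"dx":0.0001,"dy":-0.0032,"dz":0.0015,"yaw":0.0022}
```

>>> play_rows([
  {"jaw":0.75,"dx":0,"dy":-0.002,"dz":0,"yaw":0},
  {"jaw":0.8,"dx":0,"dy":-0.001,"dz":0,"yaw":0},
  {"jaw":1,"dx":0,"dy":0,"dz":0,"yaw":0},
  {"jaw":1,"dx":0,"dy":0,"dz":0,"yaw":0},
  {"jaw":1,"dx":0,"dy":0,"dz":0,"yaw":0},
], squeeze=12)

```text
clock: 22.05
tool_pos: [0.4553, -0.2248, 0.0428]
eef_rot: [0.748, 0.662, 0.028, 0.027]
contact_force: [0.9, -0.0, -1.7]
opening: 0.106
```

```bash
python3 - <<'E'
from h import *
cpos();plan([.4556,-.2246,.041],95.5,.03,jaw=1);s=r.get_state();print(np.round(s['q'],2),s['moment'])
E
```

```text
case xyz mm [-76.2  -0.1  42.8]
t 22.05 pos [ 0.4553 -0.2248  0.0428] rot [0.7483 0.6622 0.028  0.0267] F [ 0.9 -0.  -1.7] op 0.106
toolyaz -7.0 q7 -0.52
{"jaw":1,"dx":0.0000,"dy":0.0000,"dz":0.0001,"yaw":-0.1491}
{"jaw":1,"dx":0.0000,"dy":0.0000,"dz":0.0001,"yaw":-0.1491}
{"jaw":1,"dx":0.0000,"dy":0.0000,"dz":0.0001,"yaw":-0.1491}
{"jaw":1,"dx":0.0000,"dy":0.0000,"dz":0.0001,"yaw":-0.1491}
{"jaw":1,"dx":0.0000,"dy":0.0000,"dz":0.0001,"yaw":-0.1491}
{"jaw":1,"dx":-0.0000,"dy":0.0000,"dz":0.0001,"yaw":-0.1491}
{"jaw":1,"dx":-0.0000,"dy":0.0000,"dz":0.0001,"yaw":-0.1491}
{"jaw":1,"dx":-0.0000,"dy":0.0000,"dz":0.0001,"yaw":-0.1491}
{"jaw":1,"dx":-0.0000,"dy":0.0000,"dz":0.0001,"yaw":-0.1491}
{"jaw":1,"dx":-0.0000,"dy":0.0000,"dz":0.0001,"yaw":-0.1491}
{"jaw":1,"dx":-0.0000,"dy":0.0000,"dz":0.0001,"yaw":-0.1491}
{"jaw":1,"dx":-0.0000,"dy":0.0000,"dz":0.0001,"yaw":-0.1491}
[ 0.48  0.87 -0.15  2.12  0.79  0.12 -0.52] [-0.06064405  0.02708881 -0.05234483]
```

>>> play_rows([
  {"jaw":1,"dx":0,"dy":0,"dz":0,"yaw":-0.1},
  {"jaw":1,"dx":0,"dy":0,"dz":0,"yaw":-0.1},
  {"jaw":1,"dx":0,"dy":0,"dz":0,"yaw":-0.1},
  {"jaw":1,"dx":0,"dy":0,"dz":0,"yaw":-0.1},
  {"jaw":1,"dx":0,"dy":0,"dz":0,"yaw":-0.1},
])

```text
clock: 22.55
tool_pos: [0.4548, -0.2248, 0.0427]
eef_rot: [0.554, 0.832, 0.02, 0.033]
contact_force: [-0.1, 0.5, -0.7]
opening: 0.105
```

```bash
cat > b.py <<'E'
from h import *
cpos();plan([.4556,-.2247,.042],95.5,.03,jaw=1,n=5);s=r.get_state();print(np.round(s['q'],2),np.round(s['moment'],2),R.from_quat(s['eef_rot']).as_matrix()[:,2])
E
python3 b.py
```

```text
case xyz mm [-76.8  -0.1  42.7]
t 22.55 pos [ 0.4548 -0.2248  0.0427] rot [0.554  0.8317 0.0197 0.0326] F [-0.1  0.5 -0.7] op 0.105
toolyaz 22.73 q7 -0.24
{"jaw":1,"dx":-0.0000,"dy":0.0001,"dz":0.0001,"yaw":-0.1411}
{"jaw":1,"dx":-0.0000,"dy":0.0001,"dz":0.0001,"yaw":-0.1411}
{"jaw":1,"dx":-0.0000,"dy":0.0001,"dz":0.0001,"yaw":-0.1411}
{"jaw":1,"dx":-0.0001,"dy":0.0001,"dz":0.0001,"yaw":-0.1411}
{"jaw":1,"dx":-0.0001,"dy":0.0001,"dz":0.0001,"yaw":-0.1411}
{"jaw":1,"dx":-0.0001,"dy":0.0001,"dz":0.0001,"yaw":-0.1411}
{"jaw":1,"dx":-0.0001,"dy":0.0000,"dz":0.0001,"yaw":-0.1411}
{"jaw":1,"dx":-0.0001,"dy":0.0000,"dz":0.0001,"yaw":-0.1411}
{"jaw":1,"dx":-0.0001,"dy":0.0000,"dz":0.0001,"yaw":-0.1411}
[ 0.52  0.88 -0.23  2.11  1.03  0.18 -0.24] [ 0.17  0.16 -0.09] [ 0.07607083 -0.00334478 -0.99709681]
```

Turning well; continuing.

>>> play_rows([
  {"jaw":1,"dx":0,"dy":0,"dz":0,"yaw":-0.11},
  {"jaw":1,"dx":0,"dy":0,"dz":0,"yaw":-0.11},
  {"jaw":1,"dx":0,"dy":0,"dz":0,"yaw":-0.11},
  {"jaw":1,"dx":0,"dy":0,"dz":0,"yaw":-0.11},
  {"jaw":1,"dx":0,"dy":0,"dz":0,"yaw":-0.11},
])

```text
clock: 23.05
tool_pos: [0.4543, -0.2253, 0.0428]
eef_rot: [0.297, 0.954, 0.009, 0.037]
contact_force: [-0.1, 1.3, -0.3]
opening: 0.1
```

```bash
python3 b.py
```

```text
case xyz mm [-77.3  -0.5  42.8]
t 23.05 pos [ 0.4543 -0.2253  0.0428] rot [0.297  0.9541 0.0092 0.0366] F [-0.1  1.3 -0.3] op 0.1
toolyaz 55.49 q7 0.17
{"jaw":1,"dx":-0.0002,"dy":0.0002,"dz":0.0002,"yaw":-0.1397}
{"jaw":1,"dx":-0.0002,"dy":0.0002,"dz":0.0002,"yaw":-0.1397}
{"jaw":1,"dx":-0.0002,"dy":0.0002,"dz":0.0002,"yaw":-0.1397}
{"jaw":1,"dx":-0.0002,"dy":0.0002,"dz":0.0002,"yaw":-0.1397}
{"jaw":1,"dx":-0.0003,"dy":0.0001,"dz":0.0002,"yaw":-0.1397}
[ 0.61  0.89 -0.37  2.11  1.21  0.28  0.17] [ 0.11  0.16 -0.05] [ 0.0753777  -0.00423524 -0.99714606]
```

>>> play_rows([
  {"jaw":1,"dx":0,"dy":0,"dz":0,"yaw":-0.12},
  {"jaw":1,"dx":0,"dy":0,"dz":0,"yaw":-0.12},
  {"jaw":1,"dx":0,"dy":0,"dz":0,"yaw":-0.12},
  {"jaw":1,"dx":0,"dy":0,"dz":0,"yaw":-0.12},
  {"jaw":1,"dx":0,"dy":0,"dz":0,"yaw":-0.12},
])

```text
clock: 23.55
tool_pos: [0.4541, -0.2259, 0.0428]
eef_rot: [-0.01, 0.999, -0.003, 0.038]
contact_force: [-0.4, 0.1, -0.9]
opening: 0.1
```

```bash
python3 b.py
```

```text
case xyz mm [-77.6  -1.   42.8]
t 23.55 pos [ 0.4541 -0.2259  0.0428] rot [-0.0097  0.9992 -0.0026  0.0377] F [-0.4  0.1 -0.9] op 0.1
toolyaz 91.1 q7 0.72
{"jaw":1,"dx":-0.0003,"dy":0.0002,"dz":0.0002,"yaw":-0.0154}
{"jaw":1,"dx":-0.0003,"dy":0.0002,"dz":0.0002,"yaw":-0.0154}
{"jaw":1,"dx":-0.0003,"dy":0.0002,"dz":0.0002,"yaw":-0.0154}
{"jaw":1,"dx":-0.0003,"dy":0.0002,"dz":0.0002,"yaw":-0.0154}
{"jaw":1,"dx":-0.0003,"dy":0.0002,"dz":0.0002,"yaw":-0.0154}
[ 0.69  0.91 -0.5   2.11  1.29  0.38  0.72] [ 0.2   0.1  -0.02] [ 0.07533612 -0.00454678 -0.99714783]
```

>>> play_rows([
  {"jaw":1,"dx":0,"dy":0,"dz":0,"yaw":-0.05},
  {"jaw":1,"dx":0,"dy":0,"dz":0,"yaw":-0.02},
  {"jaw":1,"dx":0,"dy":0,"dz":0,"yaw":0},
  {"jaw":0.7,"dx":0,"dy":0,"dz":0,"yaw":0},
  {"jaw":0.6,"dx":0,"dy":0,"dz":0,"yaw":0},
])

```text
clock: 24.05
tool_pos: [0.4543, -0.2262, 0.0429]
eef_rot: [-0.045, 0.998, -0.004, 0.038]
contact_force: [0.4, 1.0, 0.3]
opening: 0.257
```

>>> play_rows([
  {"jaw":0.6,"dx":0,"dy":0,"dz":0,"yaw":0},
  {"jaw":0.6,"dx":0,"dy":0,"dz":0,"yaw":0},
  {"jaw":0.6,"dx":0,"dy":0,"dz":-0.02,"yaw":0},
  {"jaw":0.6,"dx":0,"dy":0,"dz":-0.04,"yaw":0},
  {"jaw":0.6,"dx":0,"dy":0,"dz":-0.04,"yaw":0},
])

```text
clock: 24.55
tool_pos: [0.4443, -0.2246, 0.1411]
eef_rot: [-0.046, 0.998, -0.002, 0.033]
contact_force: [0.4, -0.2, -0.4]
opening: 0.402
```

```bash
python3 - <<'E'
from h import *
print(ang());cpos();st()
d=snap('side');save(d,'s15.png',(200,220,380,360),4.2)
E
```

```text
95.26453636169178
case xyz mm [-87.2   1.2 141.1]
t 24.55 pos [ 0.4443 -0.2246  0.1411] rot [-0.046   0.9984 -0.002   0.0333] F [ 0.4 -0.2 -0.4] op 0.402
```

View pics/s15.png

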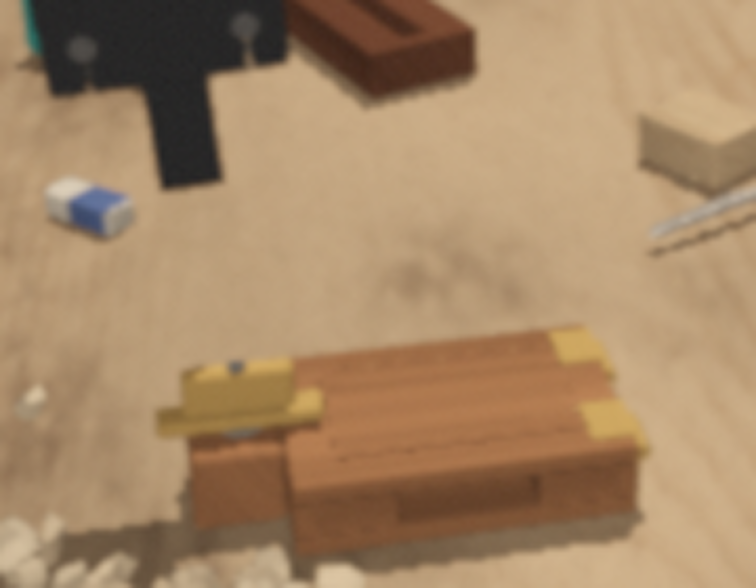

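>>> play_rows([
  {"jaw":0.6,"dx":0,"dy":0.03,"dz":-0.03,"yaw":0},
  {"jaw":0.6,"dx":0,"dy":0.045,"dz":0,"yaw":0},
  {"jaw":0.6,"dx":0,"dy":0.045,"dz":0,"yaw":0},
  {"jaw":0.6,"dx":0,"dy":0.04,"dz":0,"yaw":0},
  {"jaw":0.6,"dx":0,"dy":0.02,"dz":0,"yaw":0},
])

```text
clock: 25.1
tool_pos: [0.4307, -0.0451, 0.1776]
eef_rot: [-0.039, 0.998, -0.005, 0.041]
contact_force: [-0.8, -0.1, -0.9]
opening: 0.401
```

>>> play_rows([
  {"jaw":0.6,"dx":0,"dy":0,"dz":0,"yaw":0},
  {"jaw":0.6,"dx":0,"dy":0,"dz":0,"yaw":0},
  {"jaw":0.6,"dx":0,"dy":0,"dz":0,"yaw":0},
  {"jaw":0.6,"dx":0,"dy":0,"dz":0,"yaw":0},
  {"jaw":0.6,"dx":0,"dy":0,"dz":0,"yaw":0},
])

```text
clock: 25.6
tool_pos: [0.4307, -0.0462, 0.1776]
eef_rot: [-0.039, 0.998, -0.006, 0.041]
contact_force: [0.6, -0.6, -0.2]
opening: 0.394
```

```bash
python3 - <<'E'
from h import *
s=st();print(np.abs(s['qd']).max())
d=snap('top');save(d,'t16.png');P=world(d)
Q=(P[...,:2]-C0)@RC
m=(np.hypot(Q[...,0]+.076,Q[...,1])<.04)&(P[...,2]>.045)&(P[...,2]<.06)
rr=cv2.minAreaRect((Q[m]*1000).astype(np.float32));print('ridge in case frame',m.sum(),rr)
m=(np.abs(Q[...,0]-.01)<.045)&(np.abs(Q[...,1])<.038)&(P[...,2]<.06)&(P[...,2]>.02)
print('lid',m.sum(),np.polyfit(Q[m][:,0],P[m][:,2],1),np.median(P[m][:,2]))
E
```

```text
t 25.6 pos [ 0.4307 -0.0462  0.1776] rot [-0.0389  0.9984 -0.0058  0.0411] F [ 0.6 -0.6 -0.2] op 0.394
0.020888269649101964
ridge in case frame 131 ((-76.26946258544922, 0.06567668914794922), (9.808117866516113, 39.609230041503906), 89.88493347167969)
lid 1969 [-0.00271795  0.03100423] 0.03099020327037194
```

View pics/t16.png

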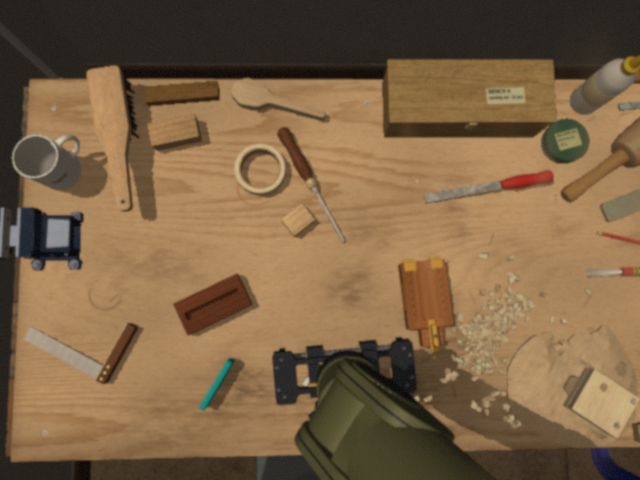

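```bash
python3 -c "
from h import *
st();print(r.finish_job())"
```

```text
t 25.65 pos [ 0.4306 -0.0464  0.1776] rot [-0.0388  0.9984 -0.0059  0.041 ] F [ 1.   0.  -0.5] op 0.399
the job is handed in; nothing more can be done
None
```

The job is done and handed in at 25.65 s. The hand-in reports no verdict, so what follows rests on my own checks.

I lifted the grey stone out of the rack and stood it on the bench, then tipped it flat with a finger and let go. I took it again by its long sides and laid it in the bed, then swung the lid shut and turned the turnbutton.

**Last checks:**
- **Stone:** the wrist and side views showed it flat in the bed after release, seen clearly before the lid closed. My numeric check of its position at that point failed because the mask took in the gripper. I relied on the pictures and on the bed's roughly 3 mm play, and could not see it again once the lid was shut.
- **Lid:** its slope measures within 0.003 rad of shut and its top lies 30 to 31 mm above the bench.
- **Turnbutton:** it lies within about 0.2° of the case axis, with its end over the lid.
- **Bystanders and arm:** the offcut and the tape roll look unmoved in the top view. The gripper hid the eraser there, but the last side view shows it in place. The arm stood clear of everything.

**Disagreements and faults:**
- The wrist and top cameras disagreed by about 2.4 mm on the case's sideways position. I centred the stone from the wrist view, measuring it relative to the case.
- The tool leaned by up to 0.09 rad while closing the lid and about 0.08 rad while turning the button. This caused no trouble I could see.
- The fingers pressed on the bench with about 15 N when retaking the stone, and on the lid with about 15 N when closing it.

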